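# Check the pump of the dispenser over the mug

## Task

The washed, empty pump dispenser is back together and its pump needs checking. Stand the mug upright on the worktop with its opening under the spout and let go of it, then work the pump for two full strokes: each time press the head down to its stop and let it come all the way up again. Leave the dispenser standing where it is, do not tip the mug, and do not disturb the things around.

Things in the scene. Friction and masses are not known exactly. Their poses are not given: they have to be found in the camera images.
- dispenser: Blue glazed stoneware pump dispenser, loose, about 0.8 kg, a round bottle 72 mm across up to z = 120 mm, narrowing to a dark steel collar (36 mm across, top at 171 mm). Origin: centre of its underside. Its z axis points up; the steel spout sticks out along its own -x axis.
- head_top (a point): Centre of the flat top of the dispenser's steel pump head (a disc 36 mm across, on the bottle's axis), 222 mm above the worktop when up; it sinks straight down as it is pressed. Axes as the dispenser.
- spout_tip (a point): Lower end of the thin steel spout (10 mm thick), 95 mm from the bottle's axis along the dispenser's -x, 187 mm above the worktop when the head is up and 163 mm when it is down. It moves with the pump head, which does not turn. The spout's horizontal part runs from the head at 207 to 218 mm height.
- pump_head (a joint): Travel of the pump head in m: 0 is fully up, 0.024 is down at the stop. A spring pushes it up with 4 N at the top and 9 N at the stop; pushing harder than that meets the hard stop. It comes up by itself.
- mug_center (a point): White mug with small green leaves, loose, 0.27 kg, standing upright with its opening up: 95 mm high, 92 mm across the outside of the rim, about 70 mm at the foot, wall about 4 to 6 mm thick. This point lies on the axis of its round cup, half-way up (47 mm). The point's z axis is up; the handle sticks out along its -y, reaching 80 mm from the cup's axis, between 10 and 86 mm height. The rim can be pinched with one finger inside.
- spice_red: Bystander: spice jar 41 mm across, 105 mm high, dark lid and white and red label. Origin: centre of its underside.
- spice_dark: Bystander: spice jar 41 mm across, 105 mm high, dark lid and black label. Origin: centre of its underside.
- salt_shaker: Bystander: salt shaker, clear with a grey-white top, 44 mm across, 90 mm high. Origin: centre of its underside.
- tape_roll: Bystander: roll of beige tape lying flat, 98 mm across, 25 mm high. Origin: centre of its underside.
Things that resemble listed ones, but are neither listed nor needed, are in the scene too. What is shaped like the part that bears mug_center but red is not meant.

How it is judged:
On the way, in this order (a step that is already met when the one before it is completed fails the run):
1. the mug stands upright on the worktop, let go, its opening under the spout (spout tip within 36 mm of the cup's axis), the pump head up (horizontal distance between spout_tip and mug_center below 0.036 m and height (world z) of mug_center below 0.053 m and angle between mug_center's own z axis and vertical below 0.1 rad and contact force between the fingers and mug below 0.2 N and value of joint pump_head below 0.003 m), for 0.2 s.
2. first stroke: the head is down at its stop (over 21.5 of 24 mm), the mug under the spout (value of joint pump_head above 0.0215 m and horizontal distance between spout_tip and mug_center below 0.036 m), for 0.1 s.
3. the head is fully up again (within 3 mm) (value of joint pump_head below 0.003 m), for 0.1 s.
4. second stroke: the head is down at its stop again, the mug under the spout (all of step 2), for 0.1 s.
At the end, for the whole second after the job is handed in: After two full strokes the pump head is up (within 3 mm), the mug stands upright on the worktop (tilt under 0.1 rad) with the spout tip within 36 mm of the cup's axis seen from above, and the dispenser stands upright within 40 mm of where it started; both at rest (value of joint pump_head below 0.003 m and horizontal distance between spout_tip and mug_center below 0.036 m and height (world z) of mug_center below 0.053 m and angle between each of mug_center, dispenser's own z axis and vertical below 0.1 rad and linear speed of each of mug, dispenser below 0.02 m/s and height (world z) of dispenser below 0.01 m and distance of dispenser from where it was at the start of the episode below 0.04 m); the robot touches nothing.
It fails at once if the dispenser is tipped by more than 0.35 rad, lifted or shifted by more than 40 mm (angle between dispenser's own z axis and vertical above 0.35 rad or distance of dispenser from where it was at the start of the episode above 0.04 m).
It fails at once if the mug is tipped by more than 0.7 rad (angle between mug_center's own z axis and vertical above 0.7 rad).
It fails at once if a bystander (spice jars, salt shaker, tape roll) is moved by more than 30 mm (distance of any of spice_red, spice_dark, salt_shaker, tape_roll from where it was at the start of the episode above 0.03 m).
It also fails if it takes over 64 s, if anything falls off the work surface, if the arm or the gripper's body presses on something with over 40 N, if the wrist force passes 120 N, or if a joint passes its speed limit or range.

## Robot

A 6-joint arm with a two-finger parallel gripper is mounted at the origin on a cart in front of the work surface, level with it; the furniture and walls round the work are solid. World frame = base frame: x ahead of the robot, y to its left, z up, the work surface at z = 0. Lengths are in m, angles in rad, forces in N, time in s.
With the tool pointing down it reaches from about 0.35 to 0.775 m from the base axis. Payload 7.3 kg.
Tool frame: the origin (TCP) lies at the very end of the fingers, on their centre line; the grasp point (between the pads) lies 19 mm behind it; x points along the fingers, y is the direction in which the jaws open and shut, and the axes are right-handed (so a half turn about x gives the same grasp; the last joint's range is limited). The gripper opens to 92 mm and grips with 3 to 60 N. Pads are 19 mm wide; open, the fingers measure 130 mm over their backs; the gripper's body (75 mm by 190 mm) begins 47 mm behind the grasp point.
Start: joints at [-1.476, 0.342, 1.524, -0, 1.275, -0.146], TCP at [0.125, -0.51, 0.201] pointing down, gripper open.
Joint ranges: [-2.53, 2.53], [-0.77, 2.02], [0.04, 2.7], [-1, 4.14], [0.28, 2.66], [-3.11, 3.11]. Speed limits (rad/s): [2.57, 2.57, 3.14, 3.14, 3.14, 3.14].

## Interface

Orientations are given as [roll, pitch, yaw] about the fixed x, y, z axes, in that order (R = Rz(yaw) Ry(pitch) Rx(roll)).
In Python, from cell import robot gives the robot as it stands.
- The arm moves only by the tool play_rows, never from a script. Its argument "moves" is a list that holds one entry, the list of rows, each a list of 5 numbers: the shift along the tool's x, y, z in m, then the turn about the tool's x in degrees, then the opening, from -1 (shut) to 1 (fully open), so that 0 is half open. A call has exactly 10 rows; each row shifts and turns the pose as measured when the row begins, along the tool's axes as they then stand; what a row does not reach is not made up. A row lasts 1/10 s, in which the tool goes at most 50 mm and 8.59 degrees, less where a joint would pass 70% of its speed; a pose out of reach is approached as far as the arm can. A call with a gripper value outside its range is refused whole. The fingers move at their own pace and stop on an object; "grip_force" is the grip in N (left out, the last holds). Time passes only in rows, so rows that do not move let the fingers close, or fill a call up. It gives the time, the measured TCP pose, the force and the opening at its end, in the units of the state.
- robot.observe(): the state, without advancing time (a new reading comes with each control period).
- robot.read_camera(name): name is "scene" or "side" or "wrist"; returns the picture (420x560x3 uint8, red, green, blue); there is no depth.
- robot.get_calibration(name): a dict with "mtx" (3x3 intrinsics, pixels), "view" (4x4, takes a point from world to camera coordinates). Camera axes: x right, y up, looking along -z (the intrinsics and any distortion apply to the point x, -y, -z); pixel columns grow to the right and rows downward; lengths in m; the calibration is good to about 2 mm. A picture is of the moment at which its call begins: read the wrist's pose just before it. get_calibration takes no time and is no camera call; for the wrist camera it gives the pose at the moment of the call.
- robot.hand_in(): hands the job in, once; it reports no verdict.
Trained networks look in the newest picture that a camera, given by its name, has taken for a name from the list of things; names that differ only in an ending like _2 or _b are one class to them, and where a whole thing is asked for, a point or a joint stands for the part that bears it (a point fixed in the world has none). Each returns a list of dicts, best first, with "score" (0 to 1); they miss things now and then, are a little off and sometimes report something else, mostly with a low value. They report only what shows in the picture. A call takes as long as a camera call. They do not tell look-alikes from the thing itself.
- robot.spot_in(camera, label): "point" ([column, row] in pixels, amid what is visible of it).
The state is a dict: "time": time; "qpos": joint angles; "qvel": joint speeds; "joint_efforts": joint torques, N m; "tool_pos": TCP position; "tool_rot": TCP orientation; "contact_force": force on the tool from outside, world axes, zero at the start; "torque": the same for the moment, N m; "opening": finger opening in m.
Only numpy, scipy, OpenCV 4.12 (cv2) and the standard library are available. Lean on these libraries where they do the work, as an engineer would, in place of code of your own. Each camera call takes 0.05 s, during which the arm holds its last target.

## Working session

There is one attempt and no reset: what is moved stays moved. The work goes in short steps, Python scripts to look and compute and a tool call to move; the robot and the scene stay as the last step left them, time stands still between calls to the robot, and variables do not carry over. Pictures are saved under pics/ and viewed, and the job is handed in when it is done.

Besides the shell and the picture viewer there is one more tool, called by a JSON object that holds its "op" and its "data". play_rows: Moves the arm, as the interface text tells. Its arguments: {"type":"object","properties":{"moves":{"type":"array"},"grip_force":{"type":"number"}},"required":["moves"]}

```bash
mkdir -p pics; ls
python3 - <<'E'
from cell import robot
import cv2,numpy as np
print(robot.observe())
for c in ["scene","side","wrist"]:
    im=robot.read_camera(c); cv2.imwrite(f"pics/{c}0.png",im[:,:,::-1])
    k=robot.get_calibration(c); print(c,np.round(k["mtx"],1).tolist(),np.round(k["view"],3).tolist(),k.keys())
    for l in ["dispenser","mug_center","head_top","spout_tip"]:
        try: print(l,robot.spot_in(c,l))
        except Exception as e: print(l,e)
E
```

```text
pics
{'time': 0.0, 'qpos': array([-1.47603310e+00,  3.42738224e-01,  1.52499901e+00, -3.46606203e-06,
        1.27544783e+00, -1.45951526e-01]), 'qvel': array([ 1.28290770e-03, -2.63729534e-04, -5.01430001e-04,  7.36618004e-05,
        3.06258640e-04, -4.99625073e-04]), 'joint_efforts': array([-1.27979915e-04, -4.31240451e+01, -2.44220620e+01,  7.18770898e-02,
        5.59611549e-02, -1.09562422e-04]), 'tool_pos': array([ 0.12515999, -0.50939365,  0.20014326]), 'tool_rot': array([-1.71466649,  1.56920392,  1.66764193]), 'contact_force': array([ 0.18601832, -0.21086492,  0.2746156 ]), 'torque': array([-0.04416441, -0.01268366,  0.00561414]), 'opening': 0.0919401539716206}
scene [[430.1, 0.0, 281.5], [0.0, 430.1, 210.8], [0.0, 0.0, 1.0]] [[-0.73, -0.684, 0.002, 0.541], [0.36, -0.381, 0.852, -0.303], [-0.582, 0.622, 0.524, -1.433], [0.0, 0.0, 0.0, 1.0]] dict_keys(['mtx', 'view'])
dispenser [{'point': [326.8, 202.2], 'score': 0.82}]
mug_center [{'point': [259.3, 265.0], 'score': 0.98}, {'point': [276.4, 236.4], 'score': 0.88}, {'point': [190.1, 316.0], 'score': 0.78}]
head_top []
spout_tip []
side [[515.5, 0.0, 277.1], [0.0, 515.5, 209.4], [0.0, 0.0, 1.0]] [[-0.908, -0.419, -0.023, 0.625], [0.228, -0.537, 0.812, -0.199], [-0.352, 0.732, 0.583, -1.676], [0.0, 0.0, 0.0, 1.0]] dict_keys(['mtx', 'view'])
dispenser [{'point': [314.5, 187.9], 'score': 0.79}]
mug_center [{'point': [235.5, 356.2], 'score': 0.94}, {'point': [275.7, 240.9], 'score': 0.78}, {'point': [278.9, 277.9], 'score': 0.75}]
head_top [{'point': [319.6, 161.9], 'score': 0.63}]
spout_tip [{'point': [318.7, 163.0], 'score': 0.73}]
wrist [[357.3, 0.0, 275.9], [0.0, 357.3, 207.2], [0.0, 0.0, 1.0]] [[0.238, -0.971, 0.0, -0.525], [0.932, 0.229, -0.283, 0.035], [0.275, 0.068, 0.959, -0.391], [0.0, 0.0, 0.0, 1.0]] dict_keys(['mtx', 'view'])
dispenser []
mug_center []
head_top []
spout_tip []
```

View pics/scene0.png

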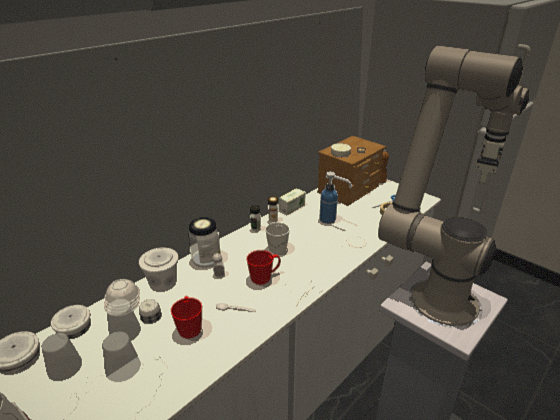

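View pics/side0.png

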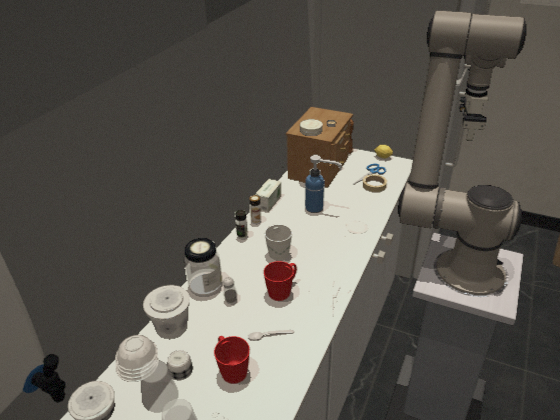

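View pics/wrist0.png

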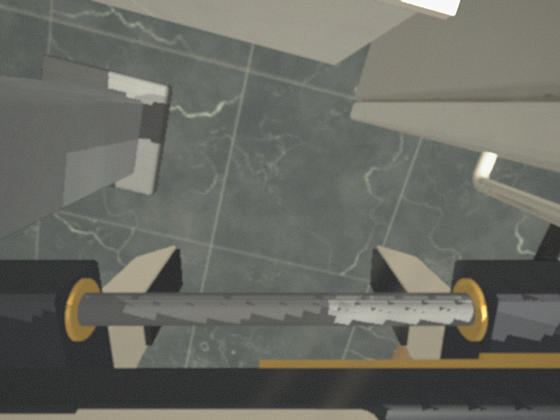

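The scene and side pictures show the white mug at about (277,238) / (279,242), next to a red mug. The blue dispenser is at (328,200) / (315,190), with its spout to the right. Next I'll zoom in and measure.

```bash
cat > h.py <<'E'
from cell import robot
import cv2,numpy as np
def proj(c,p,k=None):
    k=k or robot.get_calibration(c); q=k["view"]@np.append(p,1); q=q[:3]*[1,-1,-1]; u=k["mtx"]@q; return u[:2]/u[2]
def plane(c,uv,z,k=None):
    k=k or robot.get_calibration(c); V=np.array(k["view"]);R=V[:3,:3];o=-R.T@V[:3,3]
    d=np.linalg.inv(k["mtx"])@[uv[0],uv[1],1]; d=R.T@(d*[1,-1,-1]); return o+d*(z-o[2])/d[2]
E
python3 - <<'E'
from h import *
for c,(x0,y0) in {"scene":(225,150),"side":(210,120)}.items():
    im=cv2.imread(f"pics/{c}0.png")
    cr=im[y0:y0+140,x0:x0+190]; cv2.imwrite(f"pics/{c}z.png",cv2.resize(cr,None,fx=4,fy=4,interpolation=cv2.INTER_CUBIC))
print(plane("scene",(277,238),.047),plane("side",(278.5,242),.047))
print(plane("scene",(330,175.5),.222),plane("side",(316,158),.222))
for l in ["spice_red","spice_dark","salt_shaker","tape_roll"]:
  for c in ["scene","side"]:
    try: print(l,c,[(r["score"],r["point"],np.round(plane(c,r["point"],.05 if l!="tape_roll" else .012),3)) for r in robot.spot_in(c,l)])
    except Exception as e: print(e)
E
```

```text
[0.61228985 0.16362405 0.047     ] [0.60713436 0.16370971 0.047     ]
[ 0.58602654 -0.11862404  0.222     ] [ 0.58881312 -0.12733569  0.222     ]
spice_red scene [(0.71, [271.4, 209.0], array([0.775, 0.028, 0.05 ]))]
spice_red side [(0.53, [255.5, 210.8], array([0.758, 0.037, 0.05 ]))]
spice_dark scene [(0.53, [253.9, 221.3], array([0.759, 0.146, 0.05 ]))]
spice_dark side [(0.6, [240.3, 223.0], array([0.774, 0.124, 0.05 ]))]
salt_shaker scene [(0.8, [216.3, 267.4], array([0.641, 0.441, 0.05 ]))]
salt_shaker side [(0.66, [230.6, 289.8], array([0.644, 0.431, 0.05 ]))]
tape_roll scene [(0.51, [381.1, 206.0], array([ 0.478, -0.374,  0.012])), (0.43, [325.8, 202.6], array([ 0.677, -0.227,  0.012]))]
tape_roll side [(0.64, [372.2, 185.2], array([ 0.429, -0.351,  0.012]))]
```

View pics/scenez.png

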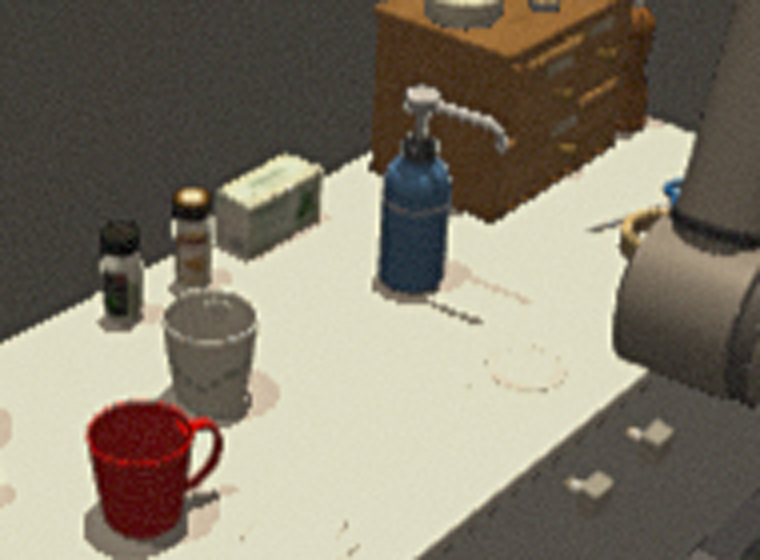

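View pics/sidez.png

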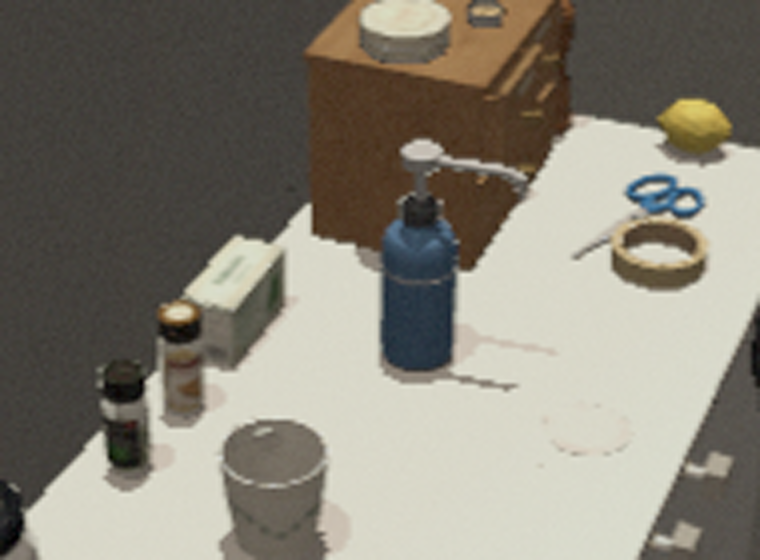

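Run:
```python
from h import *
P=lambda n,a,b,z:print(n,plane("scene",(225+a[0]/4,150+a[1]/4),z).round(3),plane("side",(210+b[0]/4,120+b[1]/4),z).round(3))
P("head",(424,96),(421,149),.222)
P("tip",(503,148),(523,192),.187)
P("spoutbend",(490,120),(519,172),.21)
P("base",(413,283),(418,358),.0)
P("collar",(421,150),(421,205),.165)
P("rim",(211,315),(274,455),.095)
P("foot",(210,405),(274,540),.0)
```

```text
head [ 0.591 -0.132  0.222] [ 0.593 -0.131  0.222]
tip [ 0.504 -0.151  0.187] [ 0.502 -0.151  0.187]
spoutbend [ 0.525 -0.155  0.21 ] [ 0.505 -0.146  0.21 ]
base [ 0.586 -0.129  0.   ] [ 0.587 -0.12   0.   ]
collar [ 0.585 -0.125  0.165] [ 0.591 -0.129  0.165]
rim [0.605 0.167 0.095] [0.6   0.178 0.095]
foot [0.596 0.179 0.   ] [0.603 0.175 0.   ]
```

```bash
cat >> h.py <<'E'
from scipy.spatial.transform import Rotation as Ro
def st():
    s=robot.observe(); return s["time"],s["tool_pos"],Ro.from_euler("xyz",s["tool_rot"]).as_matrix(),s
def to(target,yaw=None):
    """tool-frame shift to world target"""
    t,p,R,s=st(); d=R.T@(np.array(target)-p)
    print("t",round(t,2),"pos",p.round(4),"open",round(s["opening"],4),"F",s["contact_force"].round(2),"q",s["qpos"].round(2))
    print("toolx",R[:,0].round(3),"y",R[:,1].round(3),"z",R[:,2].round(3)," shift",(1000*d).round(1),"mm")
E
python3 - <<'E'
from h import *
to([.48,0.1,.30])
k=robot.get_calibration("wrist");V=np.array(k["view"]);print(-V[:3,:3].T@V[:3,3], st()[1])
E
```

```text
t 1.15 pos [ 0.1252 -0.5099  0.2008] open 0.0919 F [-0.    0.35  0.33] q [-1.48  0.34  1.52  0.    1.28 -0.15]
toolx [ 0. -0. -1.] y [ 0.238 -0.971  0.   ] z [-0.971 -0.238 -0.   ]  shift [ -99.2 -507.6 -490. ] mm
[ 0.20034055 -0.49175385  0.38528591] [ 0.12522585 -0.50985011  0.20082759]
```

{"op": "play_rows", "data": {"moves": [[[-0.01, -0.027, -0.032, 0, 1], [-0.01, -0.027, -0.032, 0, 1], [-0.01, -0.027, -0.032, 0, 1], [-0.01, -0.027, -0.032, 0, 1], [-0.01, -0.027, -0.032, 0, 1], [-0.01, -0.027, -0.032, 0, 1], [-0.01, -0.027, -0.032, 0, 1], [-0.01, -0.027, -0.032, 0, 1], [-0.01, -0.027, -0.032, 0, 1], [-0.01, -0.027, -0.032, 0, 1]]]}}

```text
time: 2.15
tool_pos: [0.3775, -0.1627, 0.3036]
tool_rot: [2.775, 1.569, -0.136]
contact_force: [0.6, -1.0, 0.2]
opening: 0.0917
```

Run:
```python
from h import *
to([.62,0.17,.30])
```

```text
t 2.15 pos [ 0.3775 -0.1627  0.3036] open 0.0917 F [ 0.56 -1.02  0.21] q [-0.59  0.06  1.6   0.    1.48  0.75]
toolx [ 0.002 -0.    -1.   ] y [ 0.228 -0.974  0.001] z [-0.974 -0.228 -0.002]  shift [   4.  -268.6 -312. ] mm
```

{"op": "play_rows", "data": {"moves": [[[0, -0.03, -0.035, 0, 1], [0, -0.03, -0.035, 0, 1], [0, -0.03, -0.035, 0, 1], [0, -0.03, -0.035, 0, 1], [0, -0.03, -0.035, 0, 1], [0, -0.03, -0.035, 0, 1], [0, -0.03, -0.035, 0, 1], [0, -0.03, -0.035, 0, 1], [0, -0.03, -0.03, 0, 1], [0, 0, 0, 0, 1]]]}}

```text
time: 3.15
tool_pos: [0.6272, 0.1916, 0.3045]
tool_rot: [2.504, 1.563, -0.402]
contact_force: [-0.6, -1.1, -0.2]
opening: 0.0919
```

Run:
```python
from h import *
to([.62,0.17,.30])
k=robot.get_calibration("wrist")
im=robot.read_camera("wrist"); cv2.imwrite("pics/w1.png",im[:,:,::-1])
import pickle; pickle.dump(k,open("k1.pkl","wb"))
for z in (0,.095): print(proj("wrist",[.603,.174,z],k))
```

```text
t 3.15 pos [0.6272 0.1916 0.3045] open 0.0919 F [-0.58 -1.15 -0.16] q [ 0.18  0.56  0.91 -0.    1.67  1.52]
toolx [ 0.007 -0.003 -1.   ] y [ 0.233 -0.972  0.005] z [-0.972 -0.233 -0.007]  shift [ 4.6 19.3 12.1] mm
[282.82419638 181.64483956]
[284.78417911 198.95065708]
```

View pics/w1.png

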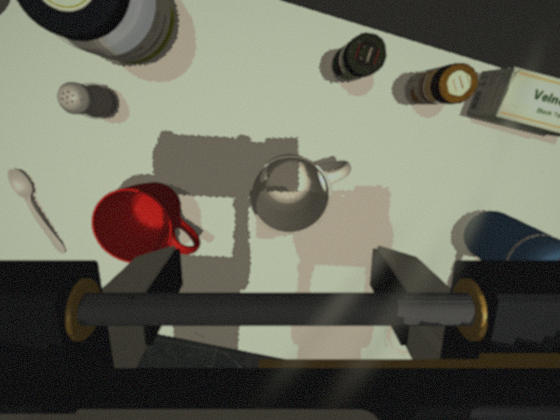

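The wrist view shows the white mug's rim centred at about (289,193), with its handle ending near (349,166). The red mug is at (140,222).

Run:
```python
from h import *
import pickle;k=pickle.load(open("k1.pkl","rb"))
im=cv2.imread("pics/w1.png"); cv2.imwrite("pics/w1z.png",cv2.resize(im[130:260,230:390],None,fx=5,fy=4.6,interpolation=cv2.INTER_CUBIC))
c=plane("wrist",(288.7,192.5),.095,k); print(c)
for uv,z in (((349,164),.08),((349,164),.06),((335,172),.083)):
    h=plane("wrist",uv,z,k); d=h-c; print(h,np.hypot(d[0],d[1]),np.degrees(np.arctan2(d[1],d[0])))
for uv in ((250,193),(328,192),(289,153),(287,232)): print(plane("wrist",uv,.095,k))
for n,uv,z in (("red lid",(459,82),.105),("dark lid",(366,54),.105),("redmug",(137,218),.095)): print(n,plane("wrist",uv,z,k))
```

```text
[0.61138151 0.17149099 0.095     ]
[0.65690691 0.11057548 0.08      ] 0.07604776837459319 -53.227283655558544
[0.65474939 0.10572156 0.06      ] 0.07878065519669203 -56.59943721896368
[0.64458932 0.12433253 0.083     ] 0.05767737323795652 -54.847745040530214
[0.60061906 0.21409088 0.095     ]
[0.62230547 0.12821487 0.095     ]
[0.65483775 0.18202892 0.095     ]
[0.56472261 0.16186544 0.095     ]
red lid [0.76632373 0.0317074  0.105     ]
dark lid [0.7694085  0.13194773 0.105     ]
redmug [0.54124912 0.33479254 0.095     ]
```

View pics/w1z.png

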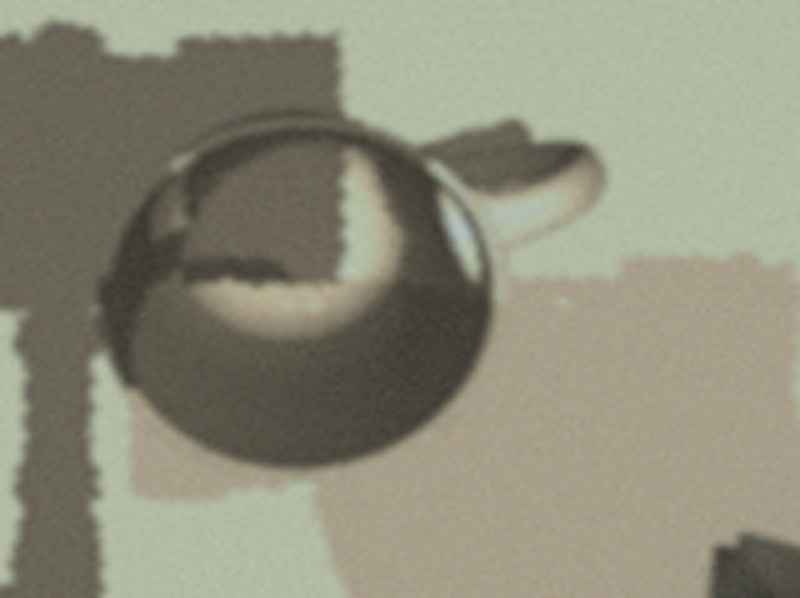

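{"op": "play_rows", "data": {"moves": [[[0, 0, 0, -8.55, 0.1], [0, 0, 0, -8.55, 0.1], [0, 0, 0, -8.55, 0.1], [0, 0, 0, -8.55, 0.1], [0, 0, 0, -8.55, 0.1], [0, 0, 0, -8.55, 0.1], [0, 0, 0, -8.55, 0.1], [0, 0, 0, -8.55, 0.1], [0, 0, 0, -8.55, 0.1], [0, 0, 0, -8.55, 0.1]]]}}

```text
time: 4.2
tool_pos: [0.6229, 0.1783, 0.309]
tool_rot: [0.645, 1.559, -0.761]
contact_force: [0.1, 0.6, 0.6]
opening: 0.0504
```

Run:
```python
from h import *
to([.65,0.115,.15])
```

```text
t 4.2 pos [0.6229 0.1783 0.309 ] open 0.0504 F [0.1  0.62 0.6 ] q [ 0.17  0.54  0.92 -0.01  1.67 -0.  ]
toolx [ 0.009 -0.008 -1.   ] y [0.986 0.164 0.007] z [ 0.164 -0.986  0.01 ]  shift [159.7  15.2  65.4] mm
```

{"op": "play_rows", "data": {"moves": [[[0, 0, 0, -8.5, 0.1], [0, 0, 0, -8.5, 0.1], [0, 0, 0, -8.5, 0.1], [0.02, -0.003, 0.013, 0, 0.1], [0.02, -0.003, 0.013, 0, 0.1], [0.02, -0.003, 0.013, 0, 0.1], [0.02, -0.003, 0.013, 0, 0.1], [0.02, -0.002, 0.013, 0, 0.1], [0, 0, 0, 0, 0.1], [0, 0, 0, 0, 0.1]]]}}

```text
time: 5.2
tool_pos: [0.6472, 0.1022, 0.215]
tool_rot: [0.405, 1.551, -0.553]
contact_force: [-1.0, -0.1, 0.4]
opening: 0.0503
```

Run:
```python
from h import *
to([.65,0.115,.05])
k=robot.get_calibration("wrist")
im=robot.read_camera("wrist"); 
for z in (.069,.05): 
  u=proj("wrist",[.65,.115,z],k); print(u); im=im.copy(); cv2.circle(im,tuple(int(v) for v in u),3,(255,0,0),-1)
u=proj("wrist",[.611,.171,.095],k); cv2.circle(im,tuple(int(v) for v in u),3,(0,255,0),-1)
cv2.imwrite("pics/w2.png",im[:,:,::-1])
```

```text
t 5.2 pos [0.6472 0.1022 0.215 ] open 0.0503 F [-0.99 -0.11  0.4 ] q [ 0.05  0.57  1.11 -0.01  1.44 -0.57]
toolx [ 0.017 -0.01  -1.   ] y [0.818 0.575 0.008] z [ 0.575 -0.818  0.018]  shift [164.8   8.4 -11.8] mm
[284.35005438 173.31280787]
[283.75971535 169.26602359]
```

View pics/w2.png

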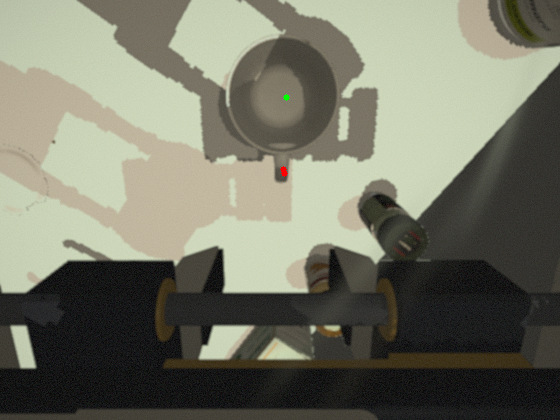

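The mug is now straight ahead in the image, rim centre (283,95). The handle points straight down the image, (281,155) to (281,181), so the jaw alignment is good.

Run:
```python
from h import *
k=robot.get_calibration("wrist")
print(plane("wrist",(282.7,95),.095,k),plane("wrist",(281.5,181),.06,k),plane("wrist",(281.5,181),.08,k),plane("wrist",(281.5,170),.069,k))
to([.6490,0.1155,.05])
```

```text
[0.60749708 0.17081575 0.095     ] [0.65342697 0.10582216 0.06      ] [0.65030976 0.10942404 0.08      ] [0.64592465 0.11603496 0.069     ]
t 5.25 pos [0.6471 0.1022 0.2149] open 0.0508 F [-0.3  -0.78 -0.01] q [ 0.05  0.57  1.11 -0.01  1.44 -0.57]
toolx [ 0.016 -0.011 -1.   ] y [0.818 0.575 0.007] z [ 0.575 -0.818  0.018]  shift [164.7   7.9 -12.8] mm
```

{"op": "play_rows", "data": {"moves": [[[0.01, 0.003, -0.007, 0, 0.1], [0.02, 0.003, -0.006, 0, 0.1], [0.02, 0, 0, 0, 0.1], [0.02, 0, 0, 0, 0.1], [0.02, 0, 0, 0, 0.1], [0.02, 0, 0, 0, 0.1], [0.02, 0, 0, 0, 0.1], [0.02, 0, 0, 0, 0.1], [0.01, 0, 0, 0, 0.1], [0, 0, 0, 0, 0.1]]]}}

```text
time: 6.25
tool_pos: [0.6487, 0.1273, 0.0565]
tool_rot: [0.75, 1.538, -0.199]
contact_force: [-0.5, 0.0, 0.6]
opening: 0.0509
```

Run:
```python
from h import *
to([.6465,0.1152,.05])
k=robot.get_calibration("wrist")
im=robot.read_camera("wrist"); cv2.imwrite("pics/w3.png",im[:,:,::-1])
```

```text
t 6.25 pos [0.6487 0.1273 0.0565] open 0.0509 F [-0.55  0.03  0.65] q [ 0.08  0.7   1.33 -0.01  1.08 -0.53]
toolx [ 0.032 -0.007 -0.999] y [0.812 0.583 0.023] z [ 0.582 -0.813  0.024]  shift [ 6.5 -9.   8.4] mm
```

View pics/w3.png

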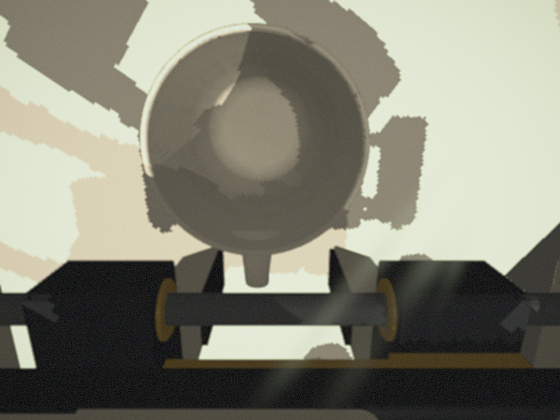

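{"op": "play_rows", "data": {"grip_force": 25, "moves": [[[0.003, -0.005, 0.005, 0, 0.1], [0.002, -0.004, 0.003, 0, 0.1], [0, 0, 0, 0, 0.1], [0, 0, 0, 0, -1], [0, 0, 0, 0, -1], [0, 0, 0, 0, -1], [0, 0, 0, 0, -1], [0, 0, 0, 0, -1], [0, 0, 0, 0, -1], [0, 0, 0, 0, -1]]]}}

```text
time: 7.3
tool_pos: [0.6509, 0.1142, 0.0586]
tool_rot: [0.8, 1.524, -0.149]
contact_force: [1.6, -1.4, 4.4]
opening: 0.002
```

Run:
```python
from h import *
to([.6465,0.1152,.05])
k=robot.get_calibration("wrist")
im=robot.read_camera("wrist"); cv2.imwrite("pics/w4.png",im[:,:,::-1])
```

```text
t 7.3 pos [0.6509 0.1142 0.0586] open 0.002 F [ 1.57 -1.39  4.36] q [ 0.06  0.69  1.34 -0.01  1.06 -0.55]
toolx [ 0.046 -0.007 -0.999] y [0.812 0.583 0.033] z [ 0.582 -0.813  0.032]  shift [ 8.4 -3.2 -3.7] mm
```

View pics/w4.png

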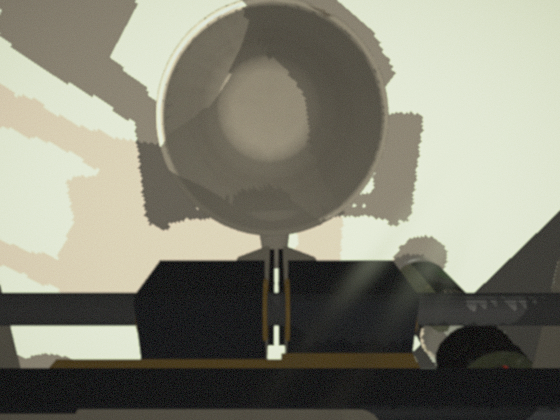

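Run:
```python
from h import *
t,p,R,s=st()
k=robot.get_calibration("wrist")
c=plane("wrist",(272,119),.095,k); print(c,plane("wrist",(159,119),.095,k),plane("wrist",(385,119),.095,k))
for z in (.04,.06,.08):print("handle end",plane("wrist",(276,262),z,k))
g=p-R[:,0]*.019; print("grasp",g,np.hypot(*(g-c)[:2]))
u=np.array([.582,-.813,0]); to(np.r_[c[:2]+u[:2]*.066,.046])
```

```text
[0.60792224 0.17033061 0.095     ] [0.57182388 0.14459036 0.095     ] [0.6447844 0.1966155 0.095    ]
handle end [0.66379792 0.09837656 0.04      ]
handle end [0.6572861  0.10628063 0.06      ]
handle end [0.65077428 0.11418471 0.08      ]
grasp [0.64998406 0.11436754 0.07762574] 0.0700075845336423
t 7.35 pos [0.6509 0.1142 0.0586] open 0.0007 F [ 0.76 -0.87  6.13] q [ 0.06  0.69  1.34 -0.01  1.06 -0.55]
toolx [ 0.046 -0.007 -0.999] y [0.812 0.583 0.033] z [ 0.582 -0.813  0.032]  shift [12.4 -2.7 -5. ] mm
```

{"op": "play_rows", "data": {"grip_force": 25, "moves": [[[-0.005, 0, 0, 0, -0.2], [0, 0, 0, 0, -0.2], [0, 0, 0, 0, -0.2], [0, 0, 0, 0, -0.2], [0.005, -0.002, -0.003, 0, -0.2], [0.005, -0.001, -0.003, 0, -0.2], [0.005, 0, 0, 0, -0.2], [0.005, 0, 0, 0, -0.2], [0.005, 0, 0, 0, -0.2], [0, 0, 0, 0, -0.2]]]}}

```text
time: 8.35
tool_pos: [0.6439, 0.118, 0.0349]
tool_rot: [0.798, 1.528, -0.151]
contact_force: [-0.3, 1.1, 0.3]
opening: 0.0365
```

Run:
```python
from h import *
c=[.608,.1705]
u=np.array([.582,-.813]); to(np.r_[c+u*.067,.042])
im=robot.read_camera("wrist"); cv2.imwrite("pics/w5.png",im[:,:,::-1])
```

```text
t 8.35 pos [0.6439 0.118  0.0349] open 0.0365 F [-0.32  1.14  0.31] q [ 0.07  0.71  1.38 -0.01  1.01 -0.55]
toolx [ 0.043 -0.006 -0.999] y [0.812 0.583 0.031] z [ 0.582 -0.813  0.03 ]  shift [-7.   1.5  3.6] mm
```

View pics/w5.png

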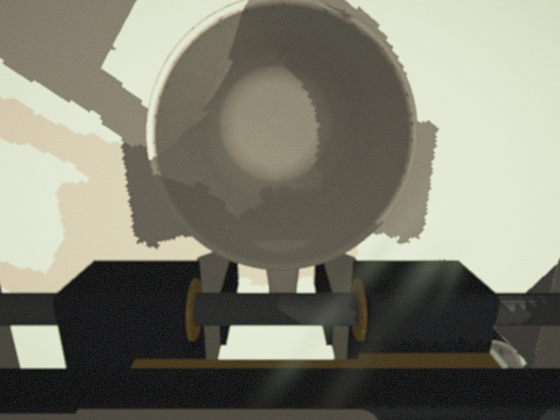

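{"op": "play_rows", "data": {"grip_force": 25, "moves": [[[-0.005, 0.001, 0.002, 0, -0.2], [0, 0, 0, 0, -1], [0, 0, 0, 0, -1], [0, 0, 0, 0, -1], [0, 0, 0, 0, -1], [0, 0, 0, 0, -1], [0, 0, 0, 0, -1], [0, 0, 0, 0, -1], [0, 0, 0, 0, -1], [0, 0, 0, 0, -1]]]}}

```text
time: 9.4
tool_pos: [0.647, 0.1169, 0.0417]
tool_rot: [0.813, 1.525, -0.136]
contact_force: [0.5, -0.2, -1.0]
opening: 0.0199
```

Run:
```python
from h import *
to([.5,-.15,.042])
im=robot.read_camera("wrist"); cv2.imwrite("pics/w6.png",im[:,:,::-1])
im=robot.read_camera("side"); cv2.imwrite("pics/s6.png",cv2.resize(im[120:300,200:420,::-1],None,fx=3.5,fy=3.3,interpolation=cv2.INTER_CUBIC))
```

```text
t 9.4 pos [0.647  0.1169 0.0417] open 0.0199 F [ 0.46 -0.23 -0.98] q [ 0.07  0.7   1.37 -0.01  1.02 -0.55]
toolx [ 0.045 -0.006 -0.999] y [0.812 0.583 0.033] z [ 0.582 -0.813  0.031]  shift [  -5.3 -274.8  131.4] mm
```

View pics/w6.png

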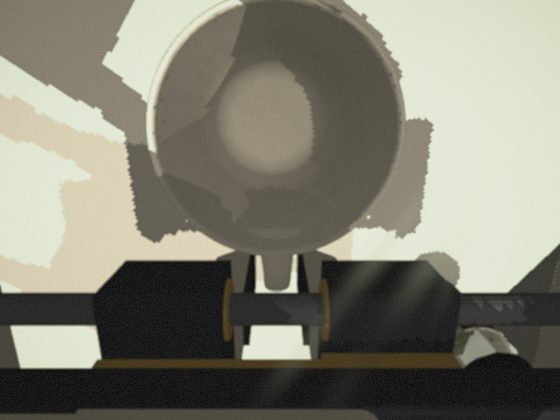

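View pics/s6.png

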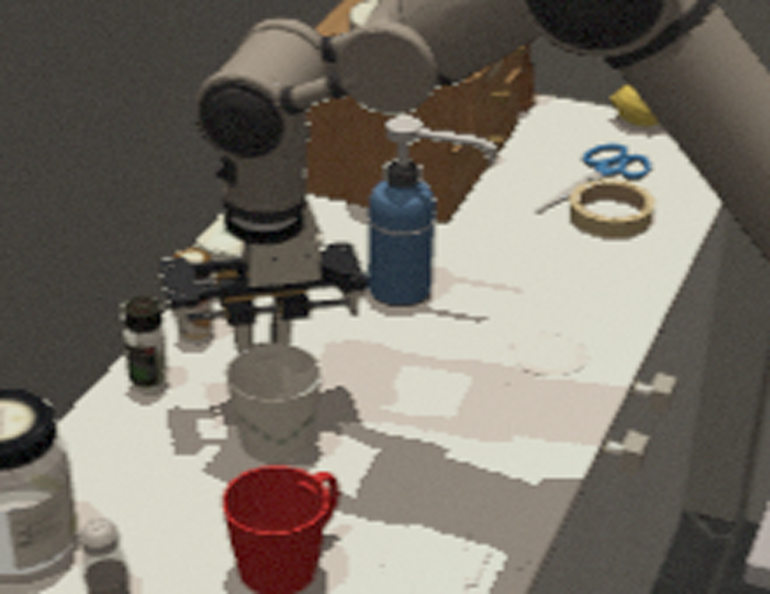

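Run:
```python
from h import *
d=np.array([-.257,-.137])/14
for i in range(14):
    th=np.radians(35.7-8*i); print(i,(d@[np.cos(th),np.sin(th)]).round(4),(d@[np.sin(th),-np.cos(th)]).round(4))
print("edge",plane("side",(210+0+ 640/4,120+560/4),0)) 
im=cv2.imread("pics/side0.png")
for uv in ((340,260),(330,300),(374,230)): print(uv, plane("side",uv,0))
```

```text
0 -0.0206 -0.0028
1 -0.0208 0.0001
2 -0.0206 0.003
3 -0.02 0.0059
4 -0.019 0.0086
5 -0.0176 0.0111
6 -0.0159 0.0135
7 -0.0138 0.0155
8 -0.0115 0.0173
9 -0.009 0.0188
10 -0.0063 0.0198
11 -0.0035 0.0205
12 -0.0006 0.0208
13 0.0023 0.0207
edge [0.31020469 0.07742669 0.        ]
(340, 260) [0.40225047 0.11708225 0.        ]
(330, 300) [0.3695258  0.30457707 0.        ]
(374, 230) [ 0.34360166 -0.085795    0.        ]
```

{"op": "play_rows", "data": {"grip_force": 35, "moves": [[[0, 0, 0, 0, -1], [0, -0.01, 0, 0, -1], [0, -0.02, -0.002, 4, -1], [0, -0.021, 0, 8, -1], [0, -0.021, 0.002, 8, -1], [0, -0.02, 0.005, 8, -1], [0, -0.019, 0.008, 8, -1], [0, -0.018, 0.011, 8, -1], [0, -0.009, 0.006, 4, -1], [0, 0, 0, 0, -1]]]}}

```text
time: 10.5
tool_pos: [0.5235, 0.0441, 0.0394]
tool_rot: [1.765, 1.507, -0.057]
contact_force: [0.2, 2.3, 0.1]
opening: 0.0194
```

Run:
```python
from h import *
to([.39,-.02,.042])
im=robot.read_camera("wrist"); cv2.imwrite("pics/w7.png",im[:,:,::-1])
im=robot.read_camera("side"); cv2.imwrite("pics/s7.png",cv2.resize(im[120:300,200:420,::-1],None,fx=3.5,fy=3.3,interpolation=cv2.INTER_CUBIC))
```

```text
t 10.5 pos [0.5235 0.0441 0.0394] open 0.0194 F [0.17 2.32 0.08] q [-0.06  0.5   1.79  0.    0.79  0.19]
toolx [ 0.064 -0.004 -0.998] y [ 0.967 -0.248  0.062] z [-0.248 -0.969 -0.012]  shift [ -10.8 -113.    95.1] mm
```

View pics/w7.png

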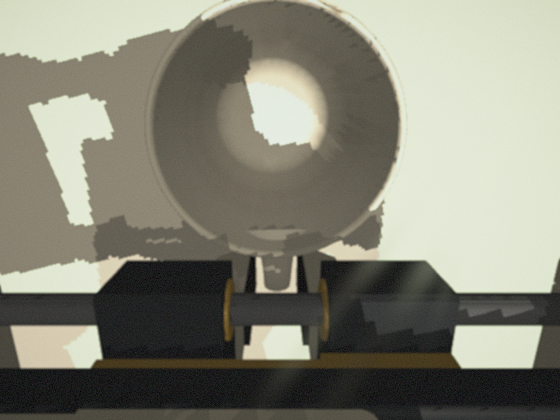

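View pics/s7.png

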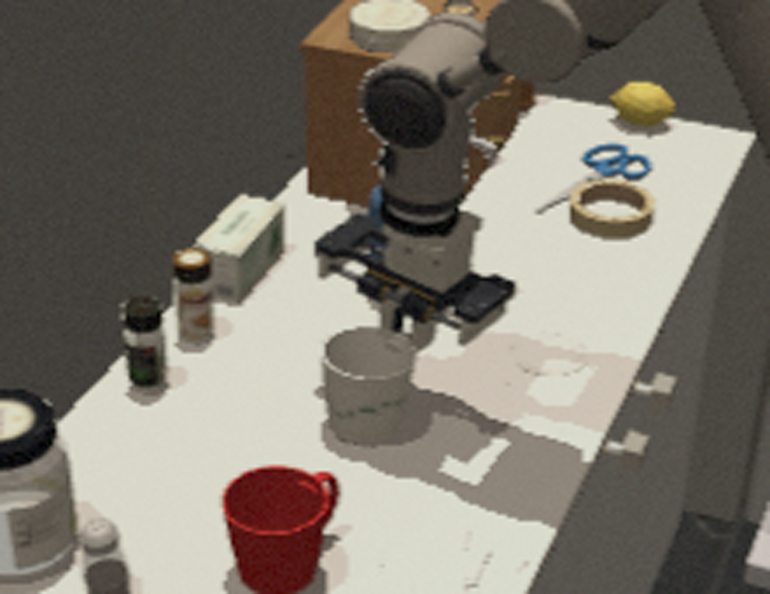

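{"op": "play_rows", "data": {"moves": [[[-0.001, -0.014, 0.012, 7.8, -1], [-0.001, -0.012, 0.014, 7.8, -1], [-0.001, -0.01, 0.015, 7.8, -1], [-0.001, -0.008, 0.017, 7.8, -1], [-0.001, -0.006, 0.017, 7.8, -1], [-0.001, -0.003, 0.018, 7.8, -1], [-0.001, -0.001, 0.018, 7.8, -1], [-0.001, 0.001, 0.018, 7.8, -1], [0, 0, 0, 0, -1], [0, 0, 0, 0, -1]]]}}

```text
time: 11.6
tool_pos: [0.3981, -0.0195, 0.0399]
tool_rot: [2.863, 1.499, -0.06]
contact_force: [-1.9, -0.6, 4.4]
opening: 0.0191
```

Run:
```python
from h import *
to([.425,-.17,.042])
im=robot.read_camera("wrist"); cv2.imwrite("pics/w8.png",im[:,:,::-1])
im=robot.read_camera("side"); cv2.imwrite("pics/s8.png",cv2.resize(im[120:300,200:420,::-1],None,fx=3.5,fy=3.3,interpolation=cv2.INTER_CUBIC))
```

```text
t 11.6 pos [ 0.3981 -0.0195  0.0399] open 0.0191 F [-1.93 -0.64  4.42] q [-0.25  0.32  2.13  0.02  0.63  1.08]
toolx [ 0.072 -0.004 -0.997] y [ 0.216 -0.976  0.02 ] z [-0.974 -0.217 -0.069]  shift [  0.5 152.8   6.2] mm
```

View pics/w8.png

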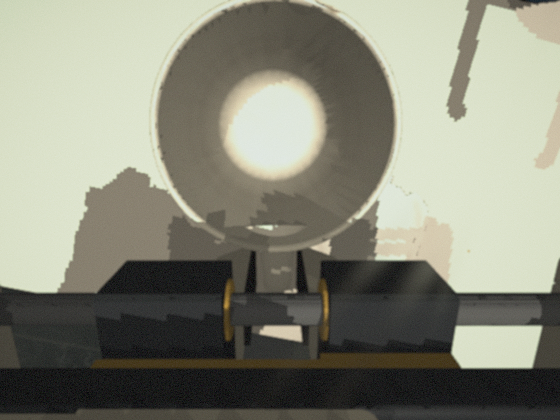

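View pics/s8.png

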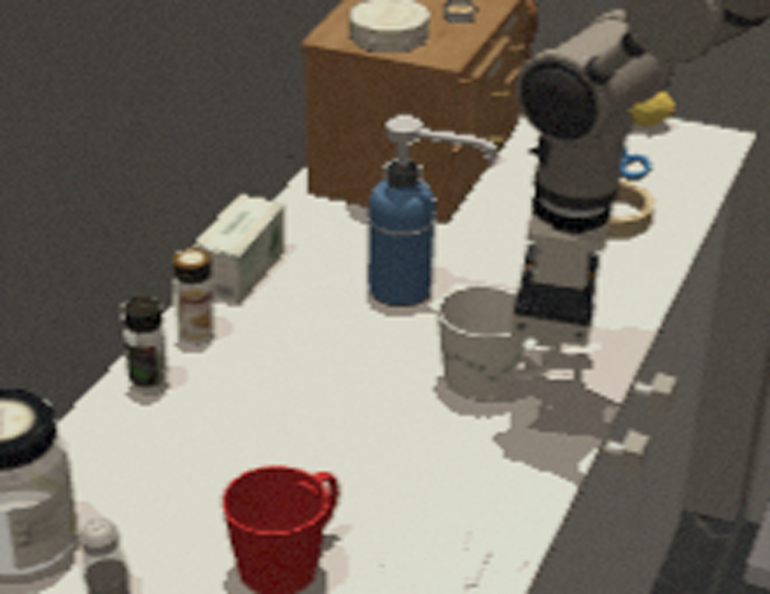

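{"op": "play_rows", "data": {"moves": [[[0, 0.01, 0.005, 0, -1], [0, 0.015, 0.005, 0, -1], [0, 0.02, 0, 0, -1], [0, 0.02, 0, 0, -1], [0, 0.02, 0, 0, -1], [0.001, 0.02, 0, 0, -1], [0, 0.015, 0, 0, -1], [0, 0.01, 0, 0, -1], [0, 0, 0, 0, -1], [0, 0, 0, 0, -1]]]}}

```text
time: 12.7
tool_pos: [0.4306, -0.1511, 0.0411]
tool_rot: [2.822, 1.496, -0.051]
contact_force: [-0.6, -0.3, -0.6]
opening: 0.0197
```

Run:
```python
from h import *
to([.421,-.171,.042])
im=robot.read_camera("wrist"); cv2.imwrite("pics/w9.png",im[:,:,::-1])
k=robot.get_calibration("wrist")
print(plane("wrist",(275,115),.095,k))
im=robot.read_camera("side"); cv2.imwrite("pics/s9.png",cv2.resize(im[120:300,200:420,::-1],None,fx=3.5,fy=3.3,interpolation=cv2.INTER_CUBIC))
```

```text
t 12.7 pos [ 0.4306 -0.1511  0.0411] open 0.0197 F [-0.58 -0.26 -0.63] q [-0.53  0.4   1.98  0.05  0.7   0.73]
toolx [ 0.075 -0.004 -0.997] y [ 0.265 -0.964  0.024] z [-0.961 -0.266 -0.071]  shift [-1.6 16.7 14.4] mm
[ 0.49681213 -0.13156762  0.095     ]
```

View pics/w9.png

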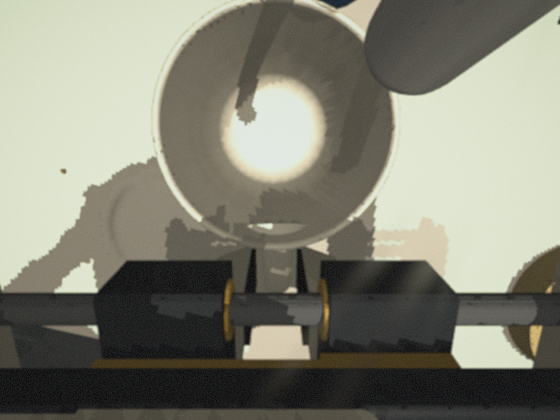

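View pics/s9.png

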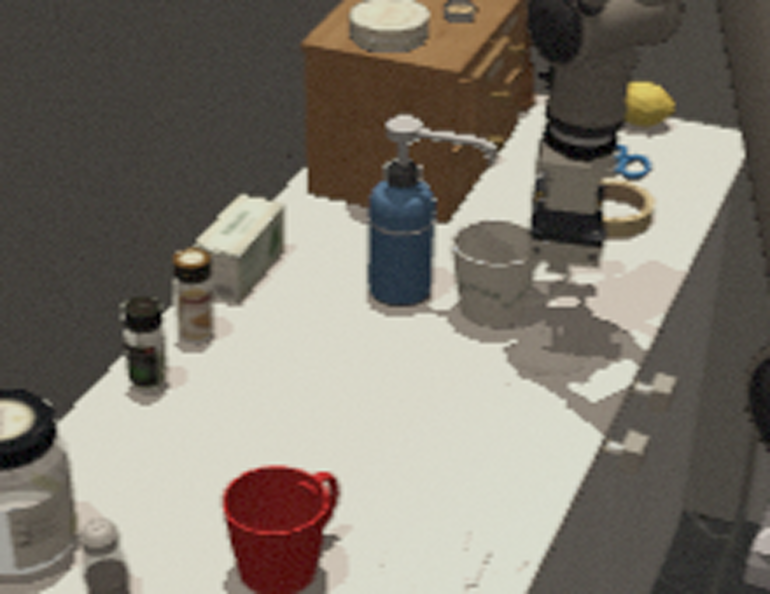

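Run:
```python
from h import *
k=robot.get_calibration("wrist")
V=np.array(k["view"]);print("cam",-V[:3,:3].T@V[:3,3])
for z in (.187,.2,.21):print(z,plane("wrist",(392,66),z,k),plane("wrist",(415,93),z,k))
for z in (.187,.2): print(proj("wrist",[.5,-.152,z],k))
```

```text
cam [ 0.49105943 -0.12994191  0.23058673]
0.187 [ 0.50177328 -0.14202713  0.187     ] [ 0.49967223 -0.14565112  0.187     ]
0.2 [ 0.49857781 -0.13842265  0.2       ] [ 0.49710341 -0.14096575  0.2       ]
0.21 [ 0.49611976 -0.13564996  0.21      ] [ 0.49512739 -0.13736163  0.21      ]
[465.73974253 105.09630575]
[550.26119673  94.88884894]
```

{"op": "play_rows", "data": {"moves": [[[0, 0.005, 0.005, 0, -1], [0, 0.005, 0.004, 0, -1], [0, 0, 0, 0, -1], [0, 0, 0, 0, 0], [0, 0, 0, 0, 0], [0, 0, 0, 0, 0], [0, 0, 0, 0, 0], [0, 0, 0, 0, 0], [0, 0, 0, 0, 0], [0, 0, 0, 0, 0]]]}}

```text
time: 13.8
tool_pos: [0.4242, -0.1624, 0.0415]
tool_rot: [2.817, 1.494, -0.053]
contact_force: [-0.2, -0.1, 0.4]
opening: 0.0459
```

Run:
```python
from h import *
to([.40,-.151,.042])
im=robot.read_camera("wrist"); cv2.imwrite("pics/w10.png",im[:,:,::-1])
k=robot.get_calibration("wrist")
im=robot.read_camera("side"); cv2.imwrite("pics/s10.png",cv2.resize(im[120:300,200:420,::-1],None,fx=3.5,fy=3.3,interpolation=cv2.INTER_CUBIC))
```

```text
t 13.8 pos [ 0.4242 -0.1624  0.0415] open 0.0459 F [-0.24 -0.1   0.39] q [-0.56  0.39  1.99  0.06  0.7   0.69]
toolx [ 0.076 -0.004 -0.997] y [ 0.267 -0.963  0.024] z [-0.961 -0.268 -0.072]  shift [ -2.4 -17.5  20.1] mm
```

View pics/w10.png

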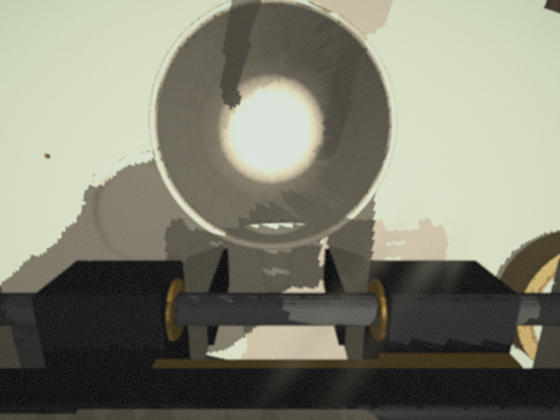

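View pics/s10.png

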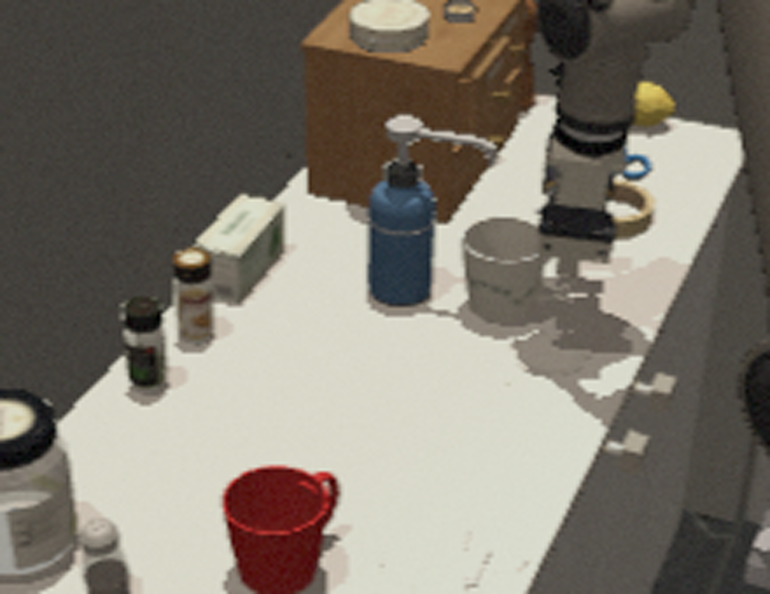

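{"op": "play_rows", "data": {"moves": [[[0, 0, 0.01, 0, 0], [0, 0, 0.02, 0, 0], [0, 0, 0.02, 0, 0], [0, 0, 0.02, 0, 0], [-0.02, 0, 0, 0, 0], [-0.04, 0, 0, 0, 0], [-0.04, 0, 0, 0, -0.5], [-0.04, 0, 0, 0, -1], [-0.04, 0, 0, 0, -1], [-0.04, 0, 0, 0, -1]]]}}

```text
time: 14.9
tool_pos: [0.3284, -0.1783, 0.2573]
tool_rot: [2.969, 1.507, 0.099]
contact_force: [0.7, -0.7, 0.5]
opening: 0.0187
```

Run:
```python
from h import *
to([.591,-.13,.26])
for c in("scene","side","wrist"):
  im=robot.read_camera(c)[:,:,::-1]
  cv2.imwrite(f"pics/{c}11.png",im if c=="wrist" else cv2.resize(im[140:290,240:400] if c=="scene" else im[120:270,230:390],None,fx=4,fy=4,interpolation=cv2.INTER_CUBIC))
```

```text
t 14.9 pos [ 0.3284 -0.1783  0.2573] open 0.0187 F [ 0.66 -0.71  0.5 ] q [-0.75 -0.03  1.82  0.05  1.31  0.54]
toolx [ 0.063  0.006 -0.998] y [ 0.267 -0.964  0.011] z [-0.961 -0.268 -0.063]  shift [  14.1   23.8 -265.5] mm
```

View pics/scene11.png

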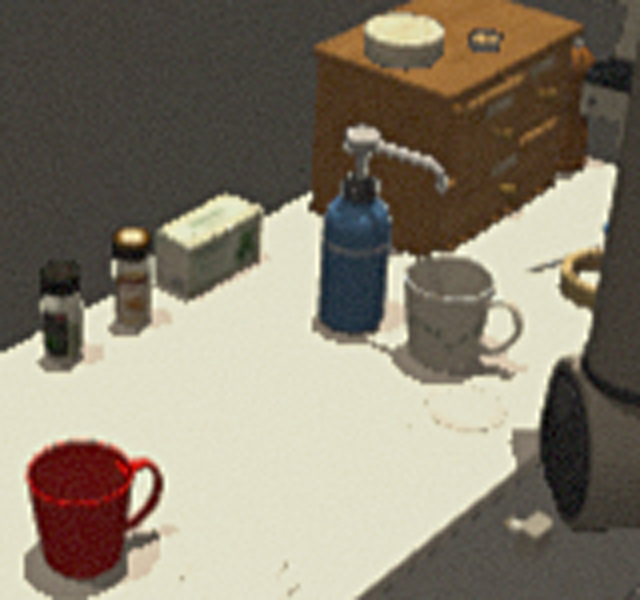

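View pics/side11.png

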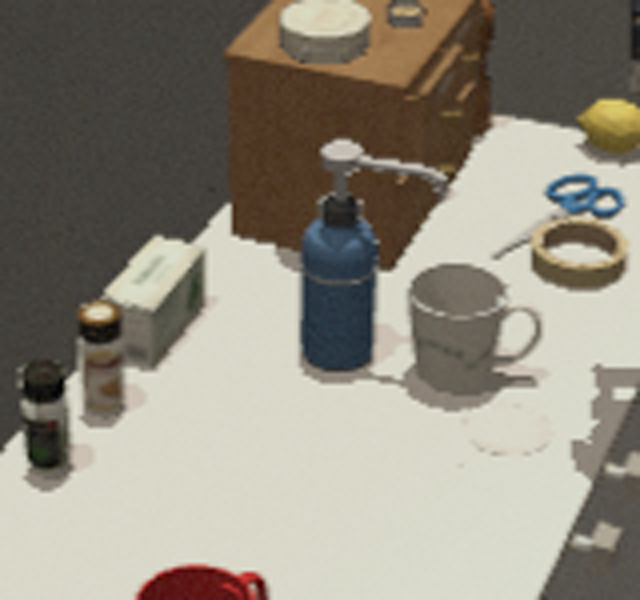

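View pics/wrist11.png

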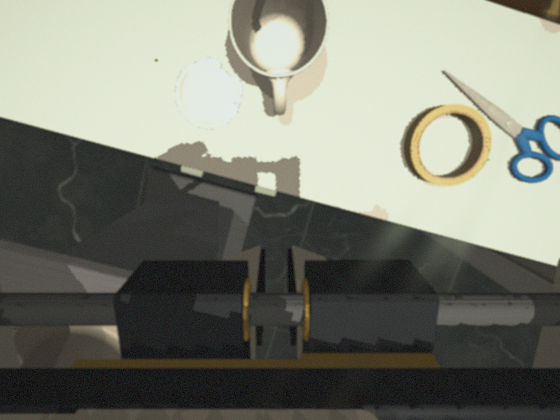

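The mug stands upright and free under the spout. In the scene crop its rim centre is at (451,279) and the spout tip at (444,188). I'll check the offset in numbers.

Run:
```python
from h import *
print("rim",plane("scene",(352.8,209.8),.095),plane("side",(344.8,193),.095))
print("foot",plane("scene",(240+440/4,140+363/4),0),plane("side",(230+455/4,120+380/4),0))
print("tip",plane("scene",(351,187),.187),plane("side",(340.8,167.5),.187))
print("head",plane("scene",(240+362/4,140+137/4),.222),plane("side",(230+342/4,120+152/4),.222))
```

```text
rim [ 0.47795978 -0.14238938  0.095     ] [ 0.4763835  -0.13597348  0.095     ]
foot [ 0.4734567  -0.13051157  0.        ] [ 0.4731074  -0.12997556  0.        ]
tip [ 0.50343598 -0.15209745  0.187     ] [ 0.50307427 -0.15479977  0.187     ]
head [ 0.59139098 -0.12887362  0.222     ] [ 0.59046375 -0.12665061  0.222     ]
```

Run:
```python
from h import *
k=robot.get_calibration("wrist")
im=cv2.imread("pics/wrist11.png"); cv2.imwrite("pics/w11z.png",cv2.resize(im[0:130,200:360],None,fx=5,fy=4.6,interpolation=cv2.INTER_CUBIC))
for uv in ((230,25),(327,25),(278,77)): print(plane("wrist",uv,.095,k))
for z in (.03,.05,.07): print(plane("wrist",(279.5,115),z,k))
```

```text
[ 0.46886121 -0.10100741  0.095     ]
[ 0.49266258 -0.18555425  0.095     ]
[ 0.43765637 -0.15472644  0.095     ]
[ 0.40738154 -0.16637535  0.03      ]
[ 0.4066382 -0.1660497  0.05     ]
[ 0.40589487 -0.16572405  0.07      ]
```

View pics/w11z.png

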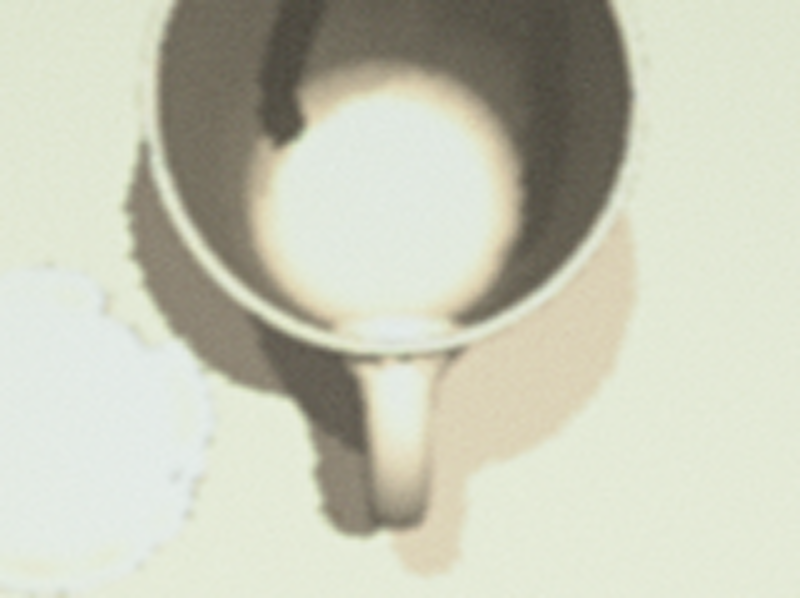

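Run:
```python
from h import *
b=plane("scene",(225+490/4,150+221/4),0); print(b)
for z in (.1,.15,.2,.25,.3): print(z,proj("scene",[b[0],b[1],z]), "top edge at",(225+512/4,150+57/4))
b=plane("side",(210+475/4,120+268/4),0); print(b)
for z in (.1,.15,.2,.25,.3): print(z,proj("side",[b[0],b[1],z]), "top at",(210+485/4,120+85/4))
print("left bottom",plane("side",(210+312/4,120+232/4),0))
to([.588,-.130,.26])
```

```text
[ 0.60269529 -0.29274053  0.        ]
0.1 [349.35966709 185.94840293] top edge at (353.0, 164.25)
0.15 [350.32824593 175.89546461] top edge at (353.0, 164.25)
0.2 [351.32411028 165.55932838] top edge at (353.0, 164.25)
0.25 [352.34842959 154.92785645] top edge at (353.0, 164.25)
0.3 [353.40244109 143.98820739] top edge at (353.0, 164.25)
[ 0.591012   -0.28852124  0.        ]
0.1 [329.65832492 165.80930093] top at (331.25, 141.25)
0.15 [330.13228534 154.75207624] top at (331.25, 141.25)
0.2 [330.62022286 143.36877386] top at (331.25, 141.25)
0.25 [331.12276501 131.64475385] top at (331.25, 141.25)
0.3 [331.64057745 119.5644866 ] top at (331.25, 141.25)
left bottom [ 0.77139103 -0.28717708  0.        ]
t 15.05 pos [ 0.3299 -0.1795  0.2577] open 0.0068 F [-0.11 -0.21 -1.56] q [-0.75 -0.03  1.82  0.05  1.3   0.54]
toolx [ 0.067  0.002 -0.998] y [ 0.267 -0.963  0.016] z [-0.961 -0.268 -0.066]  shift [  15.2   21.3 -261.5] mm
```

{"op": "play_rows", "data": {"grip_force": 15, "moves": [[[-0.002, 0.002, -0.02, 0, -1], [-0.002, 0.002, -0.03, 0, -1], [0, 0.003, -0.035, 0, -1], [0, 0.003, -0.035, 0, -1], [0, 0.003, -0.035, 0, -1], [0, 0.003, -0.035, 0, -1], [0, 0.003, -0.035, 0, -1], [0, 0.002, -0.02, 0, -1], [0, 0, -0.01, 0, -1], [0, 0, 0, 0, -1]]]}}

```text
time: 16.05
tool_pos: [0.5805, -0.1276, 0.2574]
tool_rot: [-3.067, 1.529, 0.343]
contact_force: [0.1, -0.8, -0.3]
opening: 0.0005
```

Run:
```python
from h import *
to([.590,-.130,.235])
for c in("scene","side","wrist"):
  im=robot.read_camera(c)[:,:,::-1]
  cv2.imwrite(f"pics/{c}12.png",im if c=="wrist" else cv2.resize(im[100:250,240:400] if c=="scene" else im[80:230,230:390],None,fx=4,fy=4,interpolation=cv2.INTER_CUBIC))
```

```text
t 16.05 pos [ 0.5805 -0.1276  0.2574] open 0.0005 F [ 0.13 -0.83 -0.3 ] q [-0.36  0.42  1.26  0.03  1.44  0.94]
toolx [ 0.04   0.014 -0.999] y [ 0.265 -0.964 -0.003] z [-0.963 -0.265 -0.042]  shift [22.8  4.9 -7.6] mm
```

View pics/scene12.png

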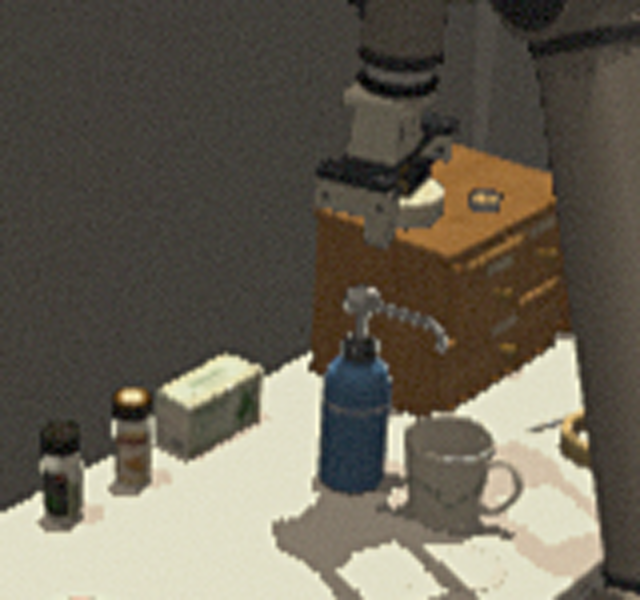

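View pics/side12.png

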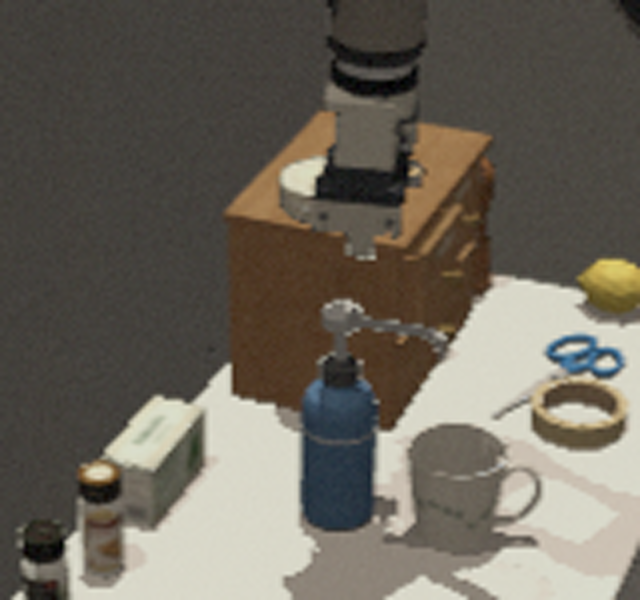

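View pics/wrist12.png

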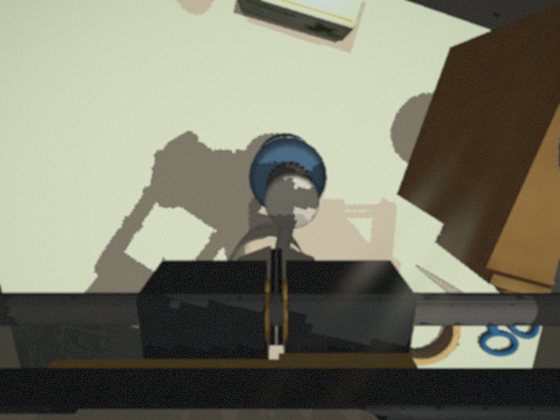

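Run:
```python
from h import *
k=robot.get_calibration("wrist")
for uv in ((293,201),(267,201),(319,201)): print(plane("wrist",uv,.222,k))
to([.593,-.131,.228])
```

```text
[ 0.59937885 -0.1345623   0.222     ]
[ 0.59495367 -0.11839544  0.222     ]
[ 0.60380285 -0.15072486  0.222     ]
t 16.2 pos [ 0.5795 -0.1283  0.259 ] open 0.0004 F [0.16 0.03 0.36] q [-0.36  0.41  1.26  0.03  1.44  0.94]
toolx [ 0.041  0.013 -0.999] y [ 0.264 -0.965 -0.002] z [-0.964 -0.263 -0.043]  shift [ 31.5   6.3 -11. ] mm
```

{"op": "play_rows", "data": {"moves": [[[0, 0.003, -0.006, 0, -1], [0, 0.003, -0.006, 0, -1], [0.005, 0, 0, 0, -1], [0.005, 0, 0, 0, -1], [0.005, 0, 0, 0, -1], [0.005, 0, 0, 0, -1], [0, 0, 0, 0, -1], [0, 0, 0, 0, -1], [0, 0, 0, 0, -1], [0, 0, 0, 0, -1]]]}}

```text
time: 17.2
tool_pos: [0.5924, -0.1321, 0.2391]
tool_rot: [-3.123, 1.527, 0.284]
contact_force: [0.2, -0.8, -0.8]
opening: 0.0007
```

Run:
```python
from h import *
to([.594,-.131,.198])
for c in("scene","side"):
  im=robot.read_camera(c)[:,:,::-1]
  cv2.imwrite(f"pics/{c}13.png",cv2.resize(im[140:240,270:400] if c=="scene" else im[110:210,260:390],None,fx=6,fy=6,interpolation=cv2.INTER_CUBIC))
```

```text
t 17.2 pos [ 0.5924 -0.1321  0.2391] open 0.0007 F [ 0.17 -0.84 -0.77] q [-0.36  0.45  1.26  0.03  1.4   0.94]
toolx [ 0.042  0.012 -0.999] y [ 0.262 -0.965 -0.001] z [-0.964 -0.261 -0.044]  shift [41.2 -0.6 -0.1] mm
```

View pics/scene13.png

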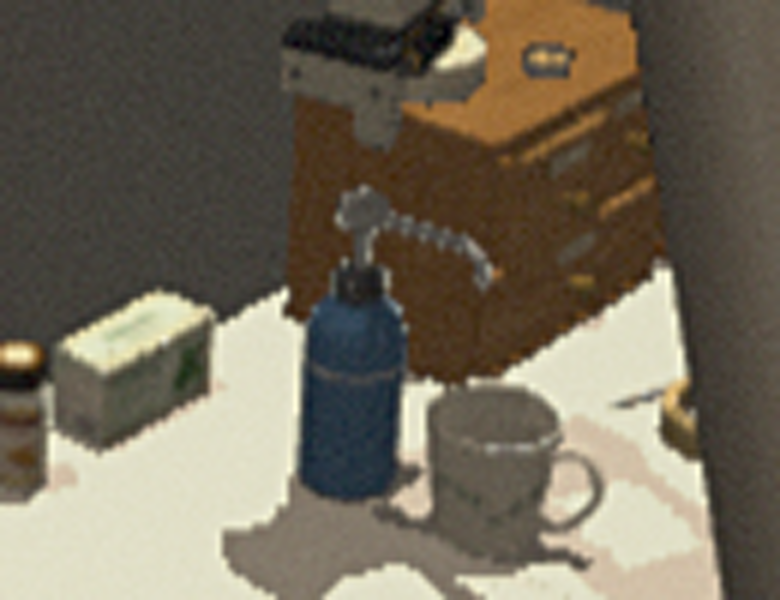

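View pics/side13.png

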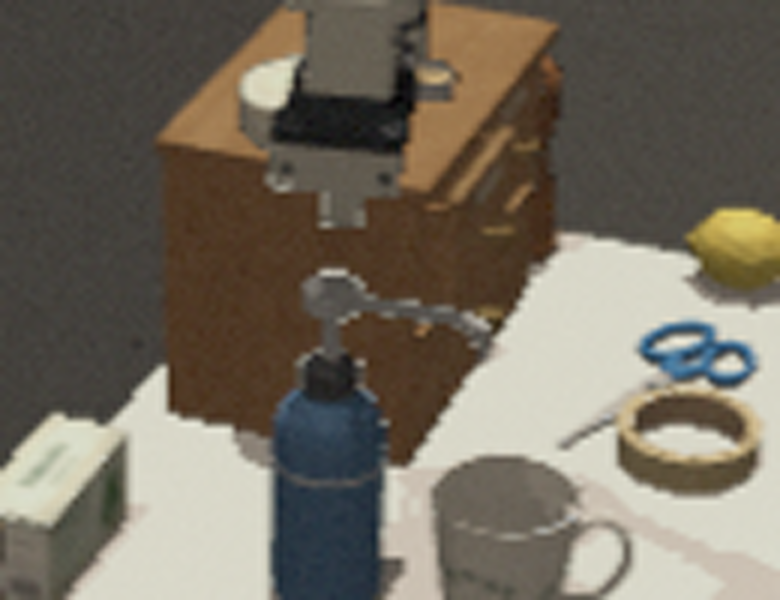

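Run:
```python
from h import *
t,p,R,s=st()
for c,o in(("scene",(270,140)),("side",(260,110))):
  for n,q in (("tcp",p),("head",[.592,-.131,.222])): print(c,n,(proj(c,q)-o)*6)
```

```text
scene tcp [366.42531306 180.58466763]
scene head [364.2125516  204.18575634]
side tcp [334.00458389 258.04384723]
side head [333.25161494 284.12850079]
```

{"op": "play_rows", "data": {"moves": [[[0.003, 0, 0, 0, -1], [0.003, 0, 0, 0, -1], [0.003, 0, 0, 0, -1], [0.003, 0, 0, 0, -1], [0.003, 0, 0, 0, -1], [0.003, 0, 0, 0, -1], [0, 0, 0, 0, -1], [0, 0, 0, 0, -1], [0, 0, 0, 0, -1], [0, 0, 0, 0, -1]]]}}

```text
time: 18.3
tool_pos: [0.5932, -0.1319, 0.2195]
tool_rot: [-3.121, 1.527, 0.285]
contact_force: [-0.1, 0.1, 0.4]
opening: 0.0006
```

Run:
```python
from h import *
to([.594,-.131,.198])
for c in("side",):
  im=robot.read_camera(c)[:,:,::-1]
  cv2.imwrite(f"pics/{c}14.png",cv2.resize(im[110:210,260:390],None,fx=6,fy=6,interpolation=cv2.INTER_CUBIC))
```

```text
t 18.3 pos [ 0.5932 -0.1319  0.2195] open 0.0006 F [-0.14  0.08  0.44] q [-0.36  0.46  1.29  0.03  1.36  0.94]
toolx [ 0.042  0.012 -0.999] y [ 0.262 -0.965 -0.001] z [-0.964 -0.261 -0.044]  shift [21.5 -0.6 -0.1] mm
```

View pics/side14.png

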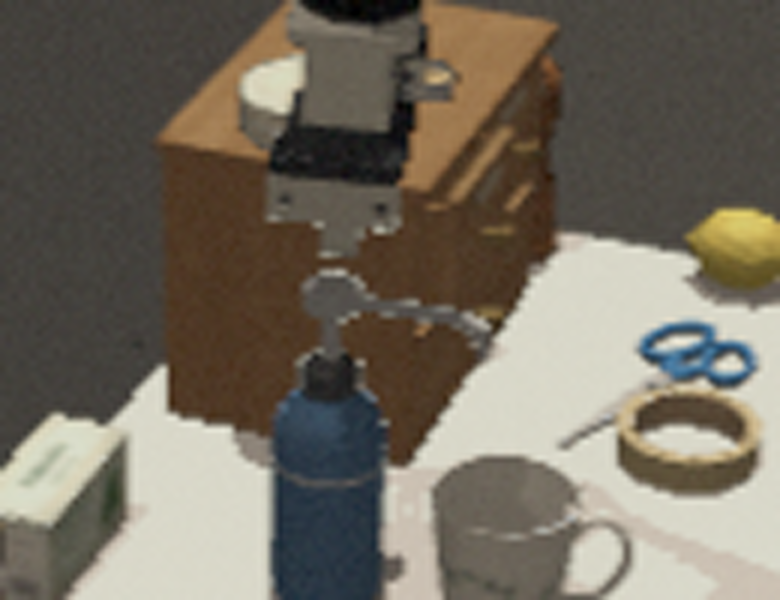

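{"op": "play_rows", "data": {"moves": [[[0.004, 0, 0, 0, -1], [0.004, 0, 0, 0, -1], [0.004, 0, 0, 0, -1], [0.003, 0, 0, 0, -1], [0.003, 0, 0, 0, -1], [0.003, 0, 0, 0, -1], [0.003, 0, 0, 0, -1], [0.003, 0, 0, 0, -1], [0, 0, 0, 0, -1], [0, 0, 0, 0, -1]]]}}

```text
time: 19.35
tool_pos: [0.5945, -0.1317, 0.1918]
tool_rot: [3.132, 1.526, 0.255]
contact_force: [-1.7, 0.2, 5.0]
opening: 0.0001
```

Run:
```python
from h import *
to([.594,-.131,.198])
for c in("side",):
  im=robot.read_camera(c)[:,:,::-1]
  cv2.imwrite(f"pics/{c}15.png",cv2.resize(im[110:210,260:390],None,fx=6,fy=6,interpolation=cv2.INTER_CUBIC))
```

```text
t 19.35 pos [ 0.5945 -0.1317  0.1918] open 0.0001 F [-1.7   0.17  5.04] q [-0.36  0.48  1.34  0.03  1.29  0.94]
toolx [ 0.044  0.011 -0.999] y [ 0.262 -0.965  0.   ] z [-0.964 -0.261 -0.045]  shift [-6.2 -0.8  0. ] mm
```

View pics/side15.png

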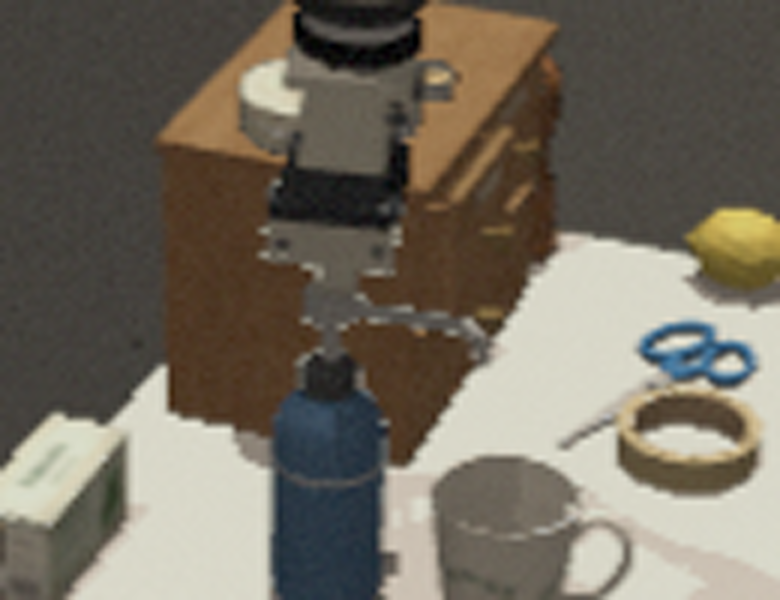

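{"op": "play_rows", "data": {"moves": [[[0.004, 0, 0, 0, -1], [0.004, 0, 0, 0, -1], [0.004, 0, 0, 0, -1], [0.004, 0, 0, 0, -1], [0.004, 0, 0, 0, -1], [0.003, 0, 0, 0, -1], [0.002, 0, 0, 0, -1], [0.002, 0, 0, 0, -1], [0.002, 0, 0, 0, -1], [0.002, 0, 0, 0, -1]]]}}

```text
time: 20.4
tool_pos: [0.6, -0.1333, 0.1734]
tool_rot: [2.93, 1.508, 0.054]
contact_force: [-3.4, 1.1, 12.4]
opening: 0.0002
```

Run:
```python
from h import *
to([.594,-.131,.198])
for c in("side",):
  im=robot.read_camera(c)[:,:,::-1]
  cv2.imwrite(f"pics/{c}16.png",cv2.resize(im[110:210,260:390],None,fx=6,fy=6,interpolation=cv2.INTER_CUBIC))
```

```text
t 20.4 pos [ 0.6    -0.1333  0.1734] open 0.0002 F [-3.38  1.13 12.45] q [-0.36  0.49  1.37  0.03  1.22  0.94]
toolx [ 0.063  0.003 -0.998] y [ 0.262 -0.965  0.013] z [-0.963 -0.262 -0.061]  shift [-24.9  -3.5   3.7] mm
```

View pics/side16.png

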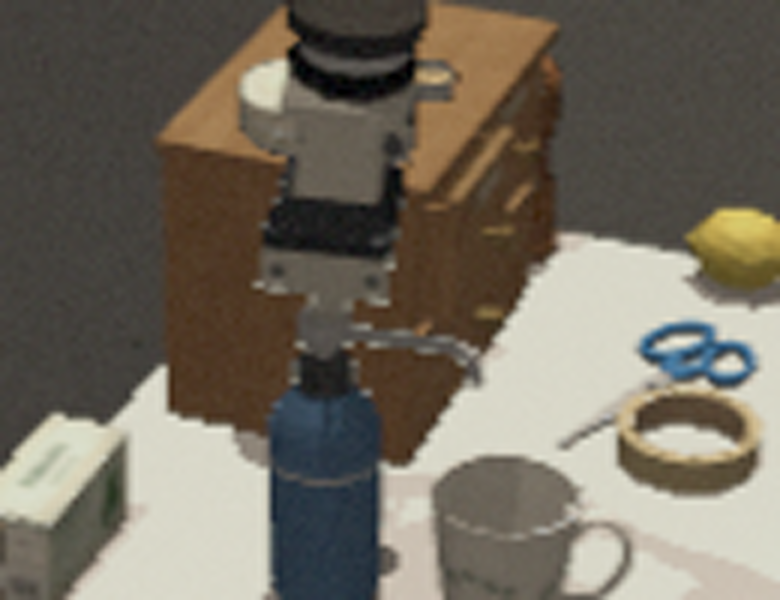

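Run:
```python
from h import *
for z in(.187,.175,.165,.163): print(z,(proj("side",[.5,-.152,z])-[260,110])*6,(proj("side",[.506,-.152,z])-[260,110])*6)
to([.594,-.131,.198])
```

```text
0.187 [488.14394276 348.2546003 ] [478.62942238 346.25845185]
0.175 [487.14361597 365.38059066] [477.66598399 363.37251053]
0.165 [486.31574177 379.5541244 ] [476.86863253 377.53628048]
0.163 [486.1507875  382.37820685] [476.70975925 380.3584295 ]
t 20.45 pos [ 0.6001 -0.1333  0.1735] open 0.0006 F [-3.67  0.98 11.86] q [-0.36  0.49  1.37  0.03  1.22  0.94]
toolx [ 0.063  0.003 -0.998] y [ 0.262 -0.965  0.013] z [-0.963 -0.262 -0.062]  shift [-24.8  -3.5   3.8] mm
```

{"op": "play_rows", "data": {"moves": [[[0.002, 0, 0.001, 0, -1], [0.002, 0, 0.002, 0, -1], [0.002, 0, 0.002, 0, -1], [0.002, 0, 0.002, 0, -1], [0.002, 0, 0.002, 0, -1], [0.002, 0, 0.001, 0, -1], [0.002, 0, 0.001, 0, -1], [0.002, 0, 0.001, 0, -1], [0.002, 0, 0.001, 0, -1], [0.002, 0, 0.001, 0, -1]]]}}

```text
time: 21.45
tool_pos: [0.5983, -0.1361, 0.1736]
tool_rot: [2.842, 1.469, -0.033]
contact_force: [-2.1, 3.0, 12.4]
opening: 0.0005
```

Run:
```python
from h import *
to([.594,-.131,.198])
for c in("side",):
  im=robot.read_camera(c)[:,:,::-1]
  cv2.imwrite(f"pics/{c}17.png",cv2.resize(im[110:210,260:390],None,fx=6,fy=6,interpolation=cv2.INTER_CUBIC))
```

```text
t 21.45 pos [ 0.5983 -0.1361  0.1736] open 0.0005 F [-2.14  2.96 12.41] q [-0.37  0.46  1.41  0.04  1.17  0.92]
toolx [ 0.101 -0.003 -0.995] y [ 0.262 -0.965  0.03 ] z [-0.96  -0.264 -0.097]  shift [-24.7  -5.3   0.5] mm
```

View pics/side17.png

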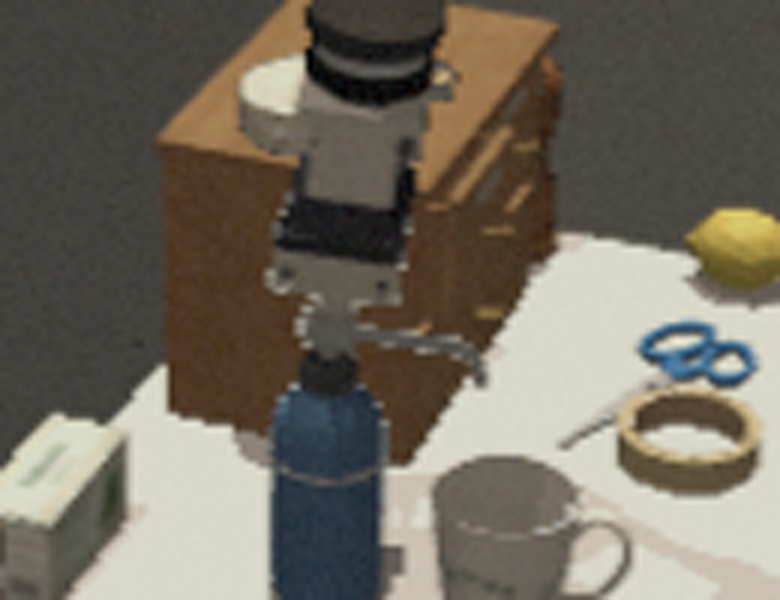

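{"op": "play_rows", "data": {"moves": [[[-0.005, 0, 0, 0, -1], [-0.005, 0, 0, 0, -1], [-0.005, 0, 0, 0, -1], [-0.005, 0, 0, 0, -1], [-0.005, 0, 0, 0, -1], [-0.005, 0, 0, 0, -1], [-0.005, 0, 0, 0, -1], [-0.005, 0, 0, 0, -1], [0, 0, 0, 0, -1], [0, 0, 0, 0, -1]]]}}

```text
time: 22.5
tool_pos: [0.5949, -0.1351, 0.2167]
tool_rot: [2.851, 1.466, -0.024]
contact_force: [0.2, -0.8, -0.2]
opening: 0.0007
```

Run:
```python
from h import *
to([.592,-.131,.2])
for c,(x,y) in(("side",(260,110)),("scene",(270,140))):
  im=robot.read_camera(c)[:,:,::-1]
  cv2.imwrite(f"pics/{c}18.png",cv2.resize(im[y:y+100,x:x+130],None,fx=6,fy=6,interpolation=cv2.INTER_CUBIC))
```

```text
t 22.5 pos [ 0.5949 -0.1351  0.2167] open 0.0007 F [ 0.2  -0.79 -0.18] q [-0.37  0.42  1.36  0.04  1.26  0.92]
toolx [ 0.105 -0.002 -0.994] y [ 0.262 -0.964  0.03 ] z [-0.959 -0.264 -0.1  ]  shift [16.3 -5.2  3.4] mm
```

View pics/side18.png

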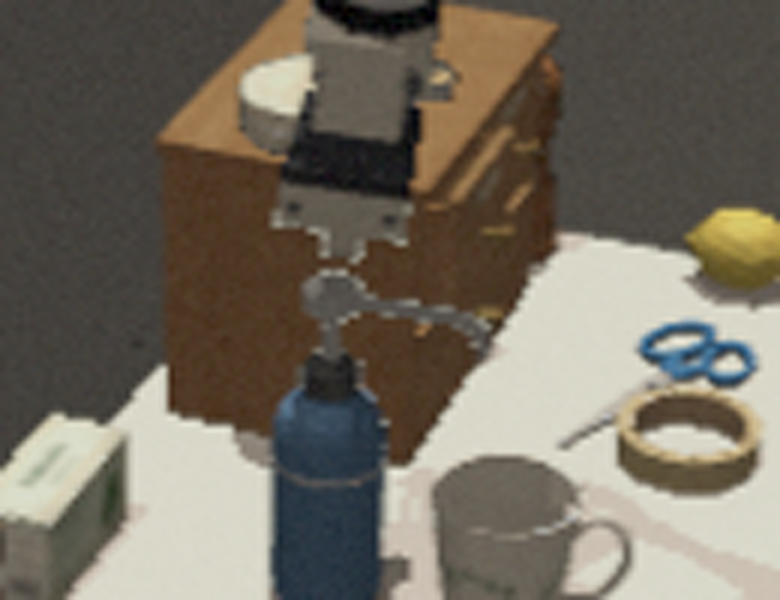

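View pics/scene18.png

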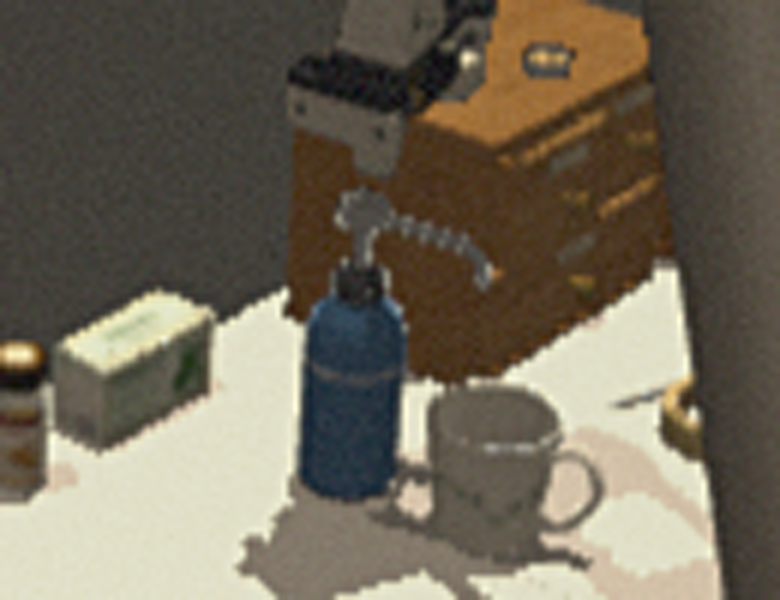

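{"op": "play_rows", "data": {"moves": [[[0, -0.003, 0.001, 0, -1], [0, -0.002, 0.001, 0, -1], [0.004, 0, 0, 0, -1], [0.004, 0, 0, 0, -1], [0.004, 0, 0, 0, -1], [0.004, 0, 0, 0, -1], [0.004, 0, 0.001, 0, -1], [0.004, 0, 0.001, 0, -1], [0.004, 0, 0.001, 0, -1], [0.004, 0, 0.001, 0, -1]]]}}

```text
time: 23.6
tool_pos: [0.5928, -0.131, 0.1835]
tool_rot: [2.852, 1.46, -0.022]
contact_force: [0.1, 1.4, 6.4]
opening: 0.0004
```

Run:
```python
from h import *
to([.592,-.131,.173])
```

```text
t 23.6 pos [ 0.5928 -0.131   0.1835] open 0.0004 F [0.07 1.45 6.42] q [-0.36  0.44  1.43  0.04  1.17  0.92]
toolx [ 0.11  -0.002 -0.994] y [ 0.263 -0.964  0.032] z [-0.959 -0.265 -0.106]  shift [10.4 -0.6  1.9] mm
```

{"op": "play_rows", "data": {"moves": [[[0.004, 0, 0.001, 0, -1], [0.004, 0, 0.001, 0, -1], [0.004, 0, 0.001, 0, -1], [0.003, 0, 0.001, 0, -1], [0.003, 0, 0.001, 0, -1], [0.003, 0, 0.001, 0, -1], [0.003, 0, 0.001, 0, -1], [0.003, 0, 0.001, 0, -1], [0.003, 0, 0.001, 0, -1], [0.003, 0, 0.001, 0, -1]]]}}

```text
time: 24.6
tool_pos: [0.5991, -0.1347, 0.1742]
tool_rot: [2.785, 1.414, -0.087]
contact_force: [-3.2, 2.3, 18.1]
opening: 0.0006
```

Run:
```python
from h import *
to([.592,-.131,.173])
for c in("side",):
  im=robot.read_camera(c)[:,:,::-1]
  cv2.imwrite(f"pics/{c}19.png",cv2.resize(im[110:210,260:390],None,fx=6,fy=6,interpolation=cv2.INTER_CUBIC))
```

```text
t 24.6 pos [ 0.5991 -0.1347  0.1742] open 0.0006 F [-3.18  2.31 18.12] q [-0.37  0.43  1.47  0.05  1.09  0.91]
toolx [ 0.156 -0.014 -0.988] y [ 0.262 -0.964  0.055] z [-0.952 -0.267 -0.147]  shift [ 0.  -5.5  5.9] mm
```

View pics/side19.png

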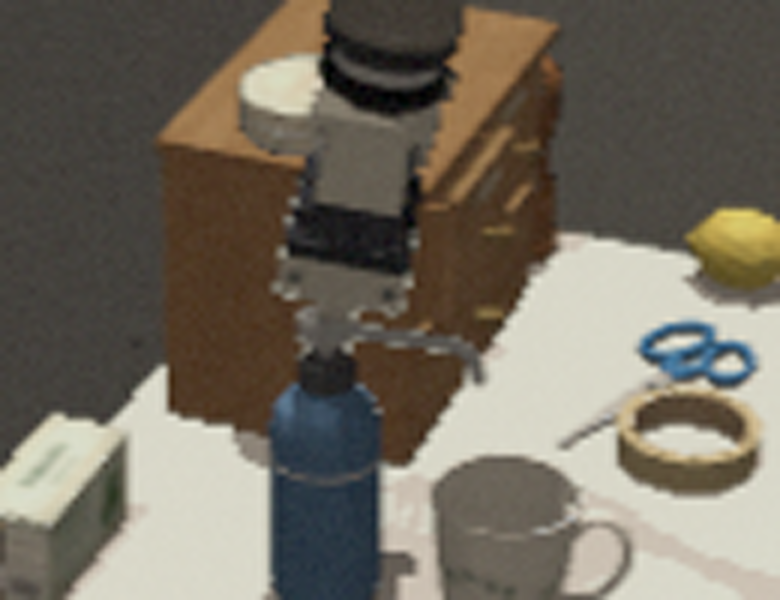

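{"op": "play_rows", "data": {"moves": [[[-0.005, 0, -0.001, 0, -1], [-0.005, 0, -0.001, 0, -1], [-0.005, 0, -0.001, 0, -1], [-0.005, 0, -0.001, 0, -1], [-0.005, 0, -0.001, 0, -1], [-0.01, 0, -0.001, 0, -1], [-0.02, 0, -0.002, 0, -1], [-0.03, 0, -0.003, 0, -1], [-0.03, 0, -0.003, 0, -1], [-0.01, 0, 0, 0, -1]]]}}

```text
time: 25.65
tool_pos: [0.5905, -0.1292, 0.304]
tool_rot: [2.786, 1.419, -0.087]
contact_force: [-0.1, -0.2, -0.3]
opening: 0.0006
```

Run:
```python
from h import *
to([.592,-.131,.3])
for c,(x,y) in(("side",(260,110)),("scene",(270,140))):
  im=robot.read_camera(c)[:,:,::-1]
  cv2.imwrite(f"pics/{c}20.png",cv2.resize(im[y:y+100,x:x+130],None,fx=6,fy=6,interpolation=cv2.INTER_CUBIC))
```

```text
t 25.65 pos [ 0.5905 -0.1292  0.304 ] open 0.0006 F [-0.12 -0.23 -0.3 ] q [-0.37  0.34  1.26  0.04  1.4   0.93]
toolx [ 0.151 -0.013 -0.988] y [ 0.262 -0.964  0.053] z [-0.953 -0.267 -0.142]  shift [ 4.2  2.  -0.4] mm
```

View pics/side20.png

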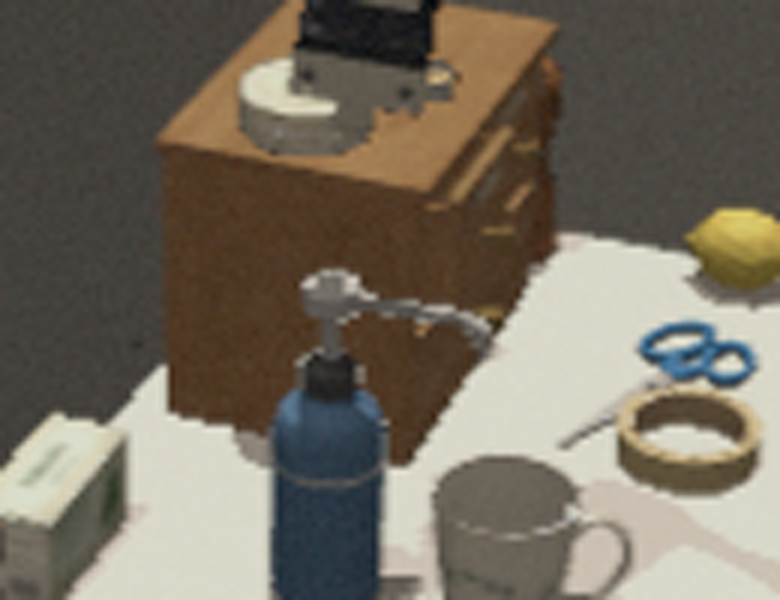

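View pics/scene20.png

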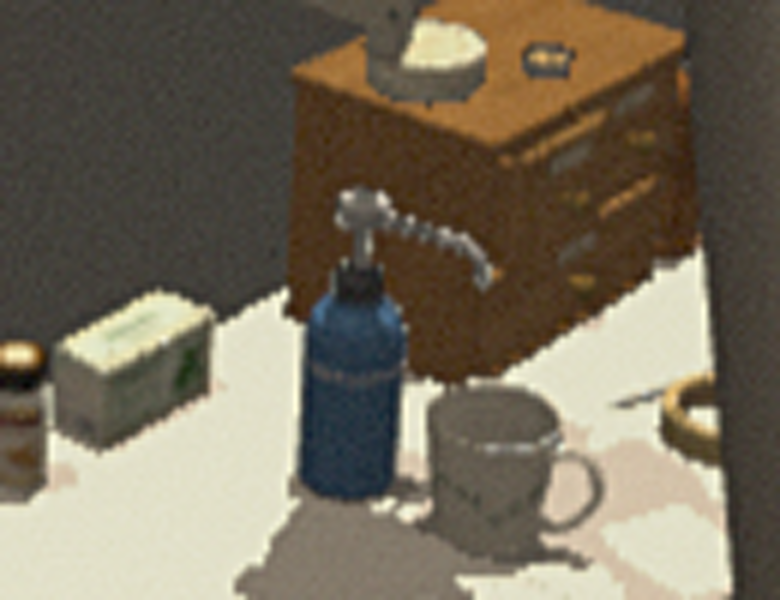

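```bash
python3 -c "
from cell import robot
print(robot.observe()['qvel'].round(3)); print(robot.hand_in())"
```

```text
[-0.002  0.031  0.061 -0.    -0.03  -0.002]
the job is handed in; nothing more can be done
None
```

I placed the mug under the spout, let go of it and pressed the pump to its stop twice. It came back up after each stroke. I handed in at about 26 s; hand-in reports no verdict, so I only have my own checks.

**What I did:** I gripped the white mug by its handle and slid it across the worktop under the spout. I then pressed the pump head with closed fingers and moved the arm up clear of everything.

**Last checks:**
- **Mug:** it stands upright. I put the spout tip about 20 mm from the cup's axis (limit 36 mm). The scene and side cameras alone gave about 26 mm, and the wrist camera about 20 mm.
- **Strokes:** both reached the stop. The press force was 12 N on the first and 18 N on the second, above the spring's 9 N, and the spout tip was at its low position in the side pictures.
- **Dispenser:** the head is up, and the dispenser looks to be where it started, with no shift visible in the pictures.
- **Surroundings:** the bystanders that show in the last pictures look undisturbed. I did not check the spice jars and the salt shaker again at the end.

**What went wrong or disagreed:**
- My first grip on the handle was too high and slipped off; I regripped lower.
- The closed fingertips ended about 20 mm above the reported tool point, so I found the head by force.
- During the first press the spout tip moved about 7 mm away from the mug; I pulled it back while still pressing.
- The tool's tilt had drifted to about 0.15 rad by the end, with no visible effect on the mug or dispenser.

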